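# Stow the tub under the shelf and bar it in

## Robot

A 7-joint arm with a two-finger parallel gripper is mounted at the origin on the work surface. World frame = base frame: x ahead of the robot, y to its left, z up, the work surface at z = 0. Lengths are in m, angles in rad, forces in N, time in s.
With the tool pointing down it reaches from about 0.425 to 0.925 m from the base axis. Payload 6.8 kg.
Tool frame: the origin (TCP) lies at the very end of the fingers, on their centre line; the grasp point (between the pads) lies 19 mm behind it (bot.grip_depth is the distance from the TCP to the grasp point, in m); z points along the fingers, y is the direction in which the jaws open and shut (so a half turn about z gives the same grasp; the last joint's range is limited). The gripper opens to 85 mm and grips with 20 to 120 N. Pads are 22 mm wide; open, the fingers measure 114 mm over their backs; the gripper's body (76 mm by 85 mm) begins 54 mm behind the grasp point. The pads swing forward as they close: fully open they stand 13 mm farther back than shut.
Start: joints at [1.159, 0.477, 0.022, 1.555, -0.011, 1.109, -0.083], TCP at [0.202, -0.644, 0.197] pointing down, gripper open.
Joint ranges: [-2.96, 2.96], [-0.34, 2.1], [-1.41, 1.46], [0.24, 2.44], [-1.37, 4.51], [0.17, 1.92], [-2.96, 2.96]. Speed limits (rad/s): [2.39, 2.39, 3.14, 3.14, 3.14, 3.14, 3.14].

## Interface

Orientations are given as a unit quaternion [w, x, y, z].
In Python, from station import bot gives the robot as it stands.
- The arm moves only by the tool step_arm, never from a script. Its argument "increments" is a list of rows, each a list of 7 numbers: the shift along the world's x, y, z in m, then the turn, a rotation vector about the world's x, y, z in degrees, then the gripper command: -1 is fully open, 1 is shut, values between are in proportion. In form: [[dx, dy, dz, rx, ry, rz, fingers], ...]. A call has 1 to 10 rows; each row is the pose to reach, as a shift and turn from the pose commanded when the call began; what a row does not reach only later rows make up. A row lasts 1/12 s, in which the tool goes at most 41.7 mm and 7.16 degrees, less where a joint would pass 70% of its speed; a pose out of reach is approached as far as the arm can. A call with a gripper value outside its range is refused whole. The fingers move at their own pace and stop on an object; "force" is the grip in N (left out, the last holds). Time passes only in rows, so rows that repeat a pose let the fingers close. It gives the time, the measured TCP pose, the force and the opening at its end, in the units of the state.
- bot.get_obs(): the state, without advancing time (a new reading comes with each control period).
- bot.read_camera(name): name is "scene" or "top"; returns a dict with "color" (420x560x3 uint8, red, green, blue), "intrinsics" (3x3 intrinsics, pixels), "D" ([k1, k2, p1, p2, k3] as OpenCV has them; the pictures are not rectified), "extrinsics" (4x4, takes a point from camera to world coordinates). Camera axes: x right, y up, looking along -z (the intrinsics and any distortion apply to the point x, -y, -z); pixel columns grow to the right and rows downward; lengths in m; the calibration is good to about 2 mm. A picture is of the moment at which its call begins. There is no depth.
- bot.hand_in(): hands the job in, once; it reports no verdict.
Trained networks look in the newest picture that a camera, given by its name, has taken for a name from the list of things; names that differ only in an ending like _2 or _b are one class to them, and where a whole thing is asked for, a point or a joint stands for the part that bears it (a point fixed in the world has none). Each returns a list of dicts, best first, with "conf" (0 to 1); they miss things now and then, are a little off and sometimes report something else, mostly with a low value. They report only what shows in the picture. A call takes as long as a camera call. They do not tell look-alikes from the thing itself.
- bot.recognise(thing, camera): "location" ([column, row] as shares, 0 to 1, of the picture: columns of its width, rows of its height, amid what is visible of it).
- bot.place_of(thing, camera): "location" ([column, row] as shares, 0 to 1, of the picture: columns of its width, rows of its height: a listed point, or the origin of a listed thing).
The state is a dict: "t": time; "q": joint angles; "joint_vel": joint speeds; "joint_torque": joint torques, N m; "eef_pos": TCP position; "tool_rot": TCP orientation; "contact_force": force on the tool from outside, world axes, zero at the start; "torque": the same for the moment, N m; "gripper_width": opening from 0.0 (shut) to 1.0 (fully open).
Only numpy, scipy, OpenCV 4.12 (cv2) and the standard library are available. Lean on these libraries where they do the work, as an engineer would, in place of code of your own. Each camera call takes 0.05 s, during which the arm holds its last target.

## Task

Put the blue-lidded food tub back under the low shelf: set it level on the lane between the guides and slide it in, pushing gently, until the follower plate at the back is pushed all the way to its end and the tub will go no farther. Then lay the red-ended retaining bar across the lane, centred and resting fully down in both yellow brackets, so the tub cannot slide right out. Do not disturb the other stock standing about.

Things in the scene. Friction and masses are not known exactly. Their poses are not given: they have to be found in the camera images.
- rack: Low steel shelf fixed to the table. Origin: on the table, on the lane's centre line, below the front edge of the deck. x runs in along the lane (away from the robot, give or take yaw), y left, z up. Uprights (18 diameter) at x 14 and 226, y -128 and 128. Stock stands on the deck beyond x 70, up to z 232.
- lane_mouth (a point): Middle of the lane floor's near end: rack x -150, y 0, z 8; axes as the rack. The tub slides on this floor (z 8), which is 140 wide and goes on to rack x 240. Two guides, up to rack z 33, inner faces at y -53 and 53, run straight from rack x -100 to 200 and flare outwards from x -100 to the mouth (about 126 apart there).
- deck_edge (a point): Middle of the front edge of the deck's underside: rack x 0, y 0, z 148; axes as the rack. The deck (overhang) is 280 wide, reaches from here to rack x 240, top at z 168. It stops a gripper held upright before the tub is home: push the tub's near face with shut fingers tilted about 45 degrees, tips leading in under the deck (upright is fine for the first part).
- bracket_left (a point): Middle of the notch floor of the yellow bar bracket on the lane's left: rack x -90, y 80, z 40; axes as the rack. Bracket 12 wide in y, outside the guides. Notch open at the top, 24 wide in x, walls straight to rack z 62, then lips flaring outwards to about z 75.
- bracket_right (a point): The same on the right: rack x -90, y -80, z 40.
- follower (a joint): Grey plate facing the tub at the back of the lane; a red tab above the deck moves with it. 0 m as found, grows as the tub pushes it in, 0.015 at its hard stop. No spring: 3 N of friction, stays as left. The stop's place varies: the tub is home with its centre between rack x 60 and 84 (near face -14 to 10). The tub's own sliding takes 2 to 6 N; at the stop the force rises sharply.
- tub_center (a point): Centre of the loose food tub's box with its lid on (half-way up, without the grip), 31.5 mm above its underside. White box 148 (x) by 98 (y) by 55 high, blue lid 152 by 102 by 8 on it (top 63 above the underside). About 0.5 kg. Its x is its long axis; it may go in either way round. z up. It stands on the table at the start.
- tub_grip (a point): Middle of the blue grip fin standing on the middle of the tub's lid: 70 long (along tub x), 14 thick (along tub y), 24 high, from 63 to 87 above the tub's underside; this point is 75 above the underside. Same axes as the tub. Pinch it from above across its thickness.
- bar_center (a point): Centre of the loose retaining bar: square aluminium bar 210 long (along its y) by 18 by 18, red ends, about 0.2 kg, lying on the table at the start (centre at 9). Seated in the brackets its centre is at x -90, y 0, z 49 of the rack.
- jar: Bystander: jar, 80 diameter, 120 high, loose. Origin under its centre. Leave it.
- sauce: Bystander: yellow bottle, 60 diameter, 170 high, loose. Origin under its centre. Leave it.
- can_a: Bystander: drink can, green, 66 diameter, 115 high, loose. Origin under its centre. Leave it.
- can_b: Bystander: drink can, blue, 66 diameter, 115 high, loose. Origin under its centre. Leave it.
- carton: Bystander: cardboard carton 90 by 140 by 70 high, loose. Origin under its centre. Leave it.
- tub: The tub itself, origin under its centre, same axes as tub_center.
- bar: The bar itself, origin under its centre, same axes as bar_center.
Not all that is in view belongs to the job. Of the things like the bar, leave any that is turquoise; of the rest the larger one is meant. Leave any pink look-alike of the tub alone.

How it is judged:
On the way:
1. the tub is pushed home under the shelf, the follower at its end (value of joint follower above 0.0115 m and x of tub_center in the frame of rack above 0.052 m and y of tub_center in the frame of rack between -0.01 and 0.01 m and z of tub_center in the frame of rack below 0.045 m and angle between the x axis of tub_center and the x axis of rack, either way round below 0.08 rad and angle between tub_center's own z axis and vertical below 0.06 rad), for 0.2 s.
At the end, for the whole second after the job is handed in: Tub level (3.4 deg) on the lane floor, in line (4.6 deg, 10 mm), centre 52 mm or more behind the deck edge, follower pushed to 11.5 mm or more; bar down in both notches (7 mm along, 18 mm across the lane, 5 mm in height, 4.6 deg); both released, at rest (all of step 1 and x of bar_center in the frame of rack between -0.097 and -0.083 m and y of bar_center in the frame of rack between -0.018 and 0.018 m and z of bar_center in the frame of rack between 0.044 and 0.054 m and angle between the y axis of bar_center and the y axis of rack, either way round below 0.08 rad and linear speed of each of tub, bar below 0.01 m/s); the robot touches nothing.
It fails at once if the tub is rammed or dropped: a blow or push of over 250 N between tub and shelf (contact force between tub and rack above 250 N).
It fails at once if the tub is tipped more than 30 degrees (angle between tub_center's own z axis and vertical above 0.52 rad).
It fails at once if other stock is disturbed (moved over 25 mm or toppled) (distance of any of jar, sauce, can_a, can_b, carton from where it was at the start of the episode above 0.025 m or angle between any of jar, sauce, can_a, can_b, carton's own z axis and vertical above 0.3 rad).
It also fails if it takes over 72 s, if anything falls off the work surface, if the arm or the gripper's body presses on something with over 40 N, if the wrist force passes 120 N, or if a joint passes its speed limit or range.

## Working session

There is one attempt and no reset: what is moved stays moved. The work goes in short steps, Python scripts to look and compute and a tool call to move; the robot and the scene stay as the last step left them, time stands still between calls to the robot, and variables do not carry over. Pictures are saved under pics/ and viewed, and the job is handed in when it is done.

Besides the shell and the picture viewer there is one more tool, called after "Call:" as name(argument=value, ...) on one line, values as JSON. step_arm: Moves the arm, as the interface text tells. Its arguments: {"type":"object","properties":{"increments":{"type":"array","items":{"type":"array","items":{"type":"number"}}},"force":{"type":"number"}},"required":["increments"]}

```bash
ls; mkdir -p pics; python3 - <<'E'
from station import bot
import cv2,numpy as np
o=bot.get_obs();print({k:np.round(v,3) for k,v in o.items()})
for c in ("scene","top"):
    r=bot.read_camera(c);cv2.imwrite(f"pics/{c}0.png",cv2.cvtColor(r["color"],cv2.COLOR_RGB2BGR))
    print(c,r["intrinsics"],r["D"],r["extrinsics"])
    for n in ["rack","lane_mouth","deck_edge","bracket_left","bracket_right","follower","tub_center","tub_grip","tub","bar_center","bar","jar","sauce","can_a","carton"]:
        p=bot.place_of(n,c);print(n,[(np.round(np.array(d["location"])*[560,420],1).tolist(),round(d["conf"],2)) for d in p[:4]])
E
```

```text
pics
{'t': np.float64(0.0), 'q': array([ 1.159,  0.478,  0.022,  1.556, -0.011,  1.109, -0.083]), 'joint_vel': array([-0.   ,  0.001,  0.   ,  0.002, -0.   ,  0.001,  0.001]), 'joint_torque': array([ 0.0000e+00, -5.9645e+01,  1.6080e+00, -2.8120e+01,  1.2000e-02,
        9.0000e-03,  0.0000e+00]), 'eef_pos': array([ 0.202, -0.643,  0.196]), 'tool_rot': array([-0.001,  0.988,  0.151, -0.   ]), 'contact_force': array([-0.319, -0.424,  0.895]), 'torque': array([ 0.005,  0.031, -0.058]), 'gripper_width': np.float64(1.002)}
scene [[467.76097785   0.         270.28131754]
 [  0.         467.76097785 211.1018003 ]
 [  0.           0.           1.        ]] [0.01633293 0.         0.         0.         0.        ] [[-0.5403252  -0.57153464  0.61757334  1.49938561]
 [ 0.84129131 -0.38146062  0.38303618  0.62346471]
 [ 0.01666147  0.72652319  0.68693992  1.24703857]
 [ 0.          0.          0.          1.        ]]
rack []
lane_mouth [([279.1, 228.2], 0.79)]
deck_edge [([257.1, 225.5], 0.71)]
bracket_left [([292.6, 238.9], 0.64)]
bracket_right [([254.7, 220.2], 0.64)]Traceback (most recent call last):
  File "<stdin>", line 8, in <module>
ValueError: it knows: bar, bar_center, bracket_left, bracket_right, can, carton, deck_edge, jar, lane_mouth, rack, sauce, tub, tub_center, tub_grip
```

```bash
cat > h.py <<'E'
from station import bot
import cv2,numpy as np
def cam(c):
    r=bot.read_camera(c);return r
def save(r,f,crop=None,s=1):
    im=cv2.cvtColor(r["color"],cv2.COLOR_RGB2BGR)
    if crop: x0,y0,x1,y1=crop; im=im[y0:y1,x0:x1]
    if s!=1: im=cv2.resize(im,None,fx=s,fy=s,interpolation=cv2.INTER_CUBIC)
    cv2.imwrite(f,im)
def ray(r,px):
    u=cv2.undistortPoints(np.array([[px]],float),np.array(r["intrinsics"]),np.array(r["D"]))[0,0]
    E=np.array(r["extrinsics"]);return E[:3,3],E[:3,:3]@np.array([u[0],-u[1],-1])
def atz(r,px,z):
    o,d=ray(r,px);return o+d*(z-o[2])/d[2]
def proj(r,P):
    E=np.array(r["extrinsics"]);p=(np.array(P,float).reshape(-1,3)-E[:3,3])@E[:3,:3]
    p=p*[1,-1,-1];return cv2.projectPoints(p,np.zeros(3),np.zeros(3),np.array(r["intrinsics"]),np.array(r["D"]))[0][:,0]
E
python3 - <<'E'
from h import *
for c in ("top","scene"):
    r=cam(c);save(r,f"pics/{c}0.png");print(c)
    if c=="top":print(r["intrinsics"],r["D"],r["extrinsics"])
    Z=dict(rack=0,lane_mouth=.008,deck_edge=.148,bracket_left=.04,bracket_right=.04,tub_center=.0315,tub_grip=.075,tub=0,bar_center=.009,bar=0,jar=0,sauce=0,can=0,carton=0)
    for n in Z:
        p=bot.place_of(n,c);print(n,[(np.round(np.array(d["location"])*[560,420],1).tolist(),round(d["conf"],2),np.round(atz(r,np.array(d["location"])*[560,420],Z[n])[:2],3).tolist()) for d in p[:4]])
print(bot.get_obs()['t'])
E
```

```text
top
[[487.61469947   0.         277.51820751]
 [  0.         487.61469947 215.45984247]
 [  0.           0.           1.        ]] [-0.12656267  0.          0.          0.          0.        ] [[-0.00168398  0.9984356  -0.05588839  0.37183697]
 [-0.99998694 -0.00195102 -0.00472382  0.00633142]
 [-0.00482547  0.05587971  0.99842585  1.50084082]
 [ 0.          0.          0.          1.        ]]
rack [([273.0, 171.3], 0.63, [0.593, 0.027]), ([374.0, 223.5], 0.45, [0.43, -0.285])]
lane_mouth [([275.2, 218.5], 0.71, [0.446, 0.021])]
deck_edge [([274.0, 163.1], 0.9, [0.594, 0.022])]
bracket_left [([251.9, 198.0], 0.81, [0.506, 0.09])]
bracket_right [([301.8, 193.6], 0.62, [0.519, -0.06])]
tub_center [([169.1, 289.6], 0.92, [0.23, 0.341]), ([184.7, 225.0], 0.72, [0.426, 0.295]), ([383.6, 143.6], 0.34, [0.674, -0.312])]
tub_grip [([164.9, 297.4], 0.89, [0.211, 0.344]), ([186.3, 226.1], 0.75, [0.421, 0.281])]
tub [([173.5, 295.7], 0.78, [0.208, 0.335]), ([185.8, 228.5], 0.73, [0.416, 0.297])]
bar_center [([412.2, 276.8], 0.9, [0.266, -0.401]), ([370.9, 222.7], 0.85, [0.433, -0.274]), ([345.
[... 1024 characters left out ...]
.298]), ([389.0, 210.1], 0.55, [0.199, 0.33])]
tub [([388.1, 231.2], 0.82, [0.226, 0.353]), ([349.1, 258.5], 0.7, [0.429, 0.29])]
bar_center [([252.5, 188.2], 0.63, [0.313, -0.2]), ([219.9, 195.0], 0.57, [0.419, -0.284]), ([222.5, 166.0], 0.47, [0.264, -0.389])]
bar [([305.1, 308.6], 0.66, [0.697, 0.264]), ([254.1, 191.0], 0.57, [0.315, -0.191]), ([217.7, 198.7], 0.52, [0.434, -0.285]), ([219.8, 163.7], 0.51, [0.248, -0.415])]
jar [([302.9, 310.0], 0.93, [0.705, 0.261])]
sauce [([170.4, 229.3], 0.68, [0.667, -0.327])]
can [([170.0, 188.0], 0.9, [0.49, -0.485]), ([400.5, 286.5], 0.76, [0.445, 0.486])]
carton [([368.3, 325.7], 0.85, [0.644, 0.459]), ([255.8, 223.4], 0.27, [0.465, -0.081])]
1.8
```

View pics/scene0.png

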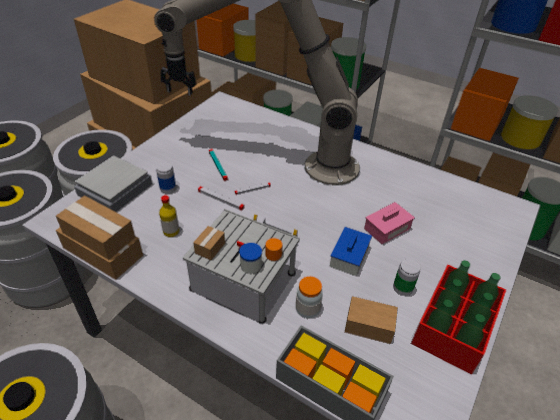

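View pics/top0.png

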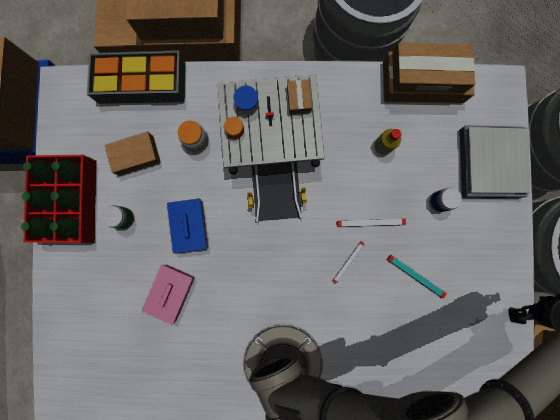

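Tub candidates in the top view are blue at (186,226) and pink at (168,294), so I'm taking blue. Bar candidates are the large white red-ended one at (371,222), a small one at (348,262) and a turquoise one at (416,277), so I'm taking the one at (371,222). Next I'll check these in close crops.

```bash
python3 - <<'E'
from h import *
r=cam("top")
im=cv2.cvtColor(r["color"],cv2.COLOR_RGB2BGR)
a=cv2.resize(im[185:265,150:230],None,fx=5,fy=5,interpolation=cv2.INTER_CUBIC)
b=cv2.resize(im[185:265,325:405],None,fx=5,fy=5,interpolation=cv2.INTER_CUBIC)
cv2.imwrite("pics/c1.png",np.hstack([a,b]))
save(r,"pics/c2.png",(205,60,345,235),3.4)
s=cam("scene");save(s,"pics/c3.png",(180,190,320,320),5)
import pickle;pickle.dump((dict(r),dict(s)),open("im0.pkl","wb"))
E
```

```text
(no output)
```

View pics/c1.png

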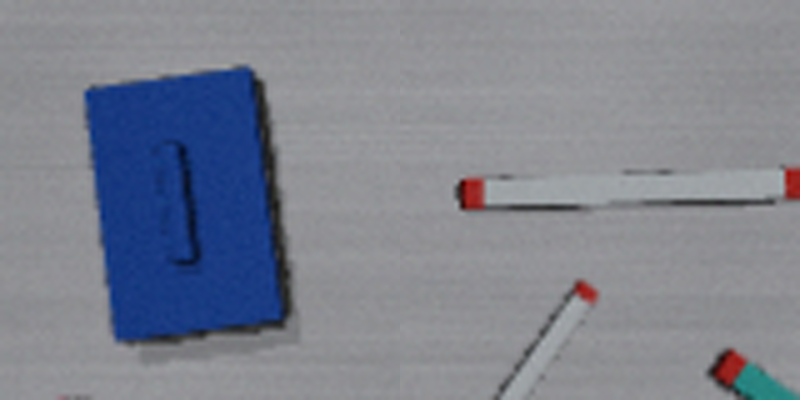

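View pics/c2.png

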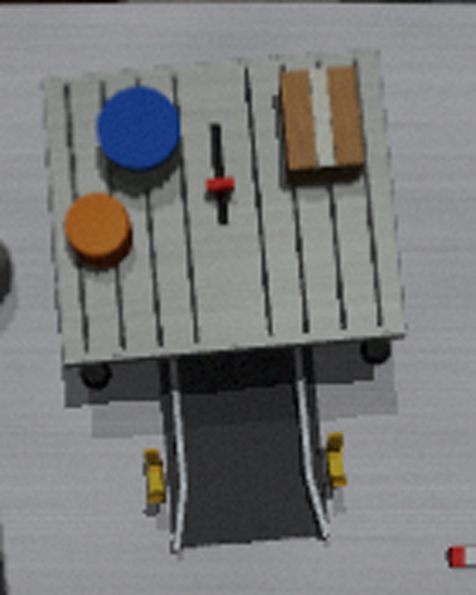

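View pics/c3.png

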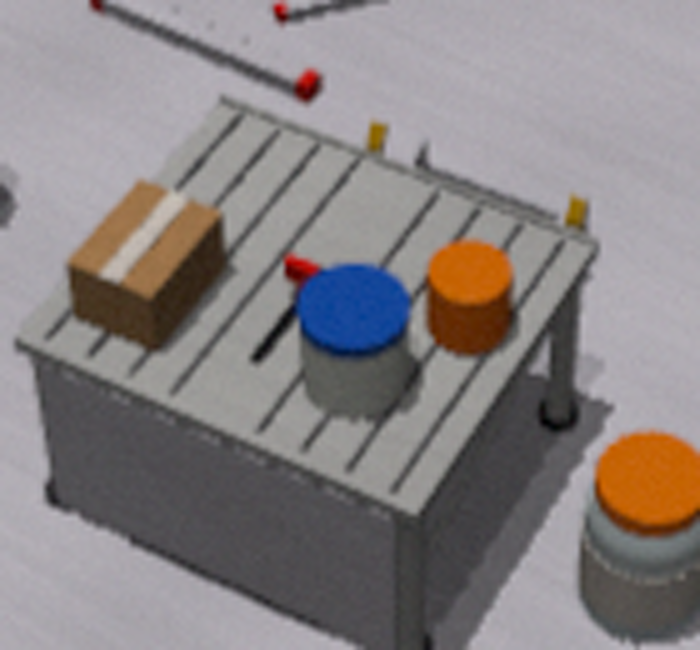

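The crops confirm the choice: blue tub with fin at (186,226), and the big white bar with red ends at (371,222). Next is a precise fit of the rack, tub and bar.

```bash
cat > fit.py <<'E'
from h import *
import pickle
from scipy.optimize import least_squares
r,s=pickle.load(open("im0.pkl","rb"))
def T(p,P):
    c,S=np.cos(p[2]),np.sin(p[2]);P=np.array(P,float);return np.c_[p[0]+c*P[:,0]-S*P[:,1],p[1]+S*P[:,0]+c*P[:,1],P[:,2]]
if __name__=="__main__":
    dk=[[.24,.14,.168],[.24,-.14,.168],[0,-.14,.168],[0,.14,.168]]
    pt=np.array([[45,78],[378,52],[404,335],[64,362]])/3.4+[205,60]
    ps=np.array([[415,514],[17,342],[222,99],[597,243]])/5+[180,190]
    def f(p,w=3):
        e=[]
        if w&1:e.append((proj(r,T(p,dk))-pt).ravel())
        if w&2:e.append((proj(s,T(p,dk))-ps).ravel())
        return np.concatenate(e)
    for w in (1,2,3):
        q=least_squares(f,[.6,.02,.09],args=(w,));print("rack",w,np.round(q.x,4),np.round(q.fun,1))
    p=q.x
    im=r["color"]
    # show model overlay on both
    pts=T(p,[[-.15,.063,.033],[-.15,-.063,.033],[-.1,.053,.033],[-.1,-.053,.033],[-.15,.07,.008],[-.15,-.07,.008],[-.09,.08,.075],[-.09,-.08,.075],[-.09,.08,.04],[-.09,-.08,.04]]+dk)
    for c,R,crop,k in (("t",r,(205,60,345,235),3.4),("s",s,(180,190,320,320),5)):
        a=cv2.cvtColor(R["color"],cv2.COLOR_RGB2BGR)[crop[1]:crop[3],crop[0]:crop[2]]
        a=cv2.resize(a,None,fx=k,fy=k,interpolation=cv2.INTER_CUBIC)
        for u in (proj(R,pts)+.5-np.array(crop[:2]))*k: cv2.circle(a,tuple(int(v) for v in u),3,(0,255,0),1)
        cv2.imwrite(f"pics/ov_{c}.png",a)
    # tub lid
    hsv=cv2.cvtColor(r["color"],cv2.COLOR_RGB2HSV)
    m=((hsv[...,0]>105)&(hsv[...,0]<130)&(hsv[...,1]>140)&(hsv[...,2]>60)).astype(np.uint8)
    m[:190]=0;m[265:]=0;m[:,:155]=0;m[:,225:]=0
    cs,_=cv2.findContours(m,0,2);c=max(cs,key=cv2.contourArea)
    w=np.array([atz(r,x[0],.063)[:2] for x in c]).astype(np.float32)
    print("tub top",cv2.minAreaRect(w),np.mean([atz(r,x,.063)[:2] for x in np.argwhere(m)[:,::-1].astype(float)],0))
    hs=cv2.cvtColor(s["color"],cv2.COLOR_RGB2HSV)
    m=((hs[...,0]>105)&(hs[...,0]<130)&(hs[...,1]>140)&(hs[...,2]>60)).astype(np.uint8)
    m[:215]=0;m[280:]=0;m[:,:320]=0;m[:,380:]=0
    cs,_=cv2.findContours(m,0,2);c=max(cs,key=cv2.contourArea)
    w=np.array([atz(s,x[0],.063)[:2] for x in c]).astype(np.float32);print("tub scene",cv2.minAreaRect(w))
    for R,b in ((r,(330,210,412,235)),(s,(192,182,248,212))):
        h=cv2.cvtColor(R["color"],cv2.COLOR_RGB2HSV)
        m=(((h[...,0]<8)|(h[...,0]>172))&(h[...,1]>130)&(h[...,2]>60)).astype(np.uint8)
        k=np.zeros_like(m);k[b[1]:b[3],b[0]:b[2]]=1;m*=k
        n,_,st,ce=cv2.connectedComponentsWithStats(m)
        for i in range(1,n):
            if st[i,4]>8: print("red",st[i].tolist(),np.round(ce[i],1),np.round(atz(R,ce[i],.012),4))
E
python3 fit.py
```

```text
rack 1 [0.5923 0.0226 0.077 ] [-0.6 -0.2  0.6 -0.4  0.5  0.2 -0.5  0.3]
rack 2 [0.5974 0.0288 0.0893] [ 0.9  0.4 -1.1 -0.9 -0.2 -0.   0.3  0.2]
rack 3 [0.5937 0.0248 0.0819] [-1.8 -0.4 -0.6 -1.  -0.3 -0.5 -1.3  0.  -0.3 -1.1 -1.6 -2.7 -0.4 -1.3
 -0.3 -0.8]
tub top ((0.4232900142669678, 0.28339558839797974), (0.15111513435840607, 0.10118430107831955), 7.701140880584717) [0.42311324 0.28344486]
tub scene ((0.4243012070655823, 0.2873254716396332), (0.1531059592962265, 0.09946531802415848), 7.573080539703369)
red [402, 219, 4, 6, 22] [403.5 221.3] [ 0.4365 -0.3745  0.012 ]
red [337, 221, 5, 6, 23] [338.7 223.4] [ 0.4304 -0.1739  0.012 ]
red [198, 186, 4, 6, 12] [199.2 188.3] [ 0.4359 -0.3762  0.012 ]
red [239, 204, 5, 6, 21] [240.9 206.5] [ 0.4306 -0.1739  0.012 ]
```

```bash
python3 -c "
import cv2,numpy as np
a=cv2.imread('pics/ov_t.png');b=cv2.imread('pics/ov_s.png');print(a.shape,b.shape)
b=cv2.resize(b,(321,298));a2=a
cv2.imwrite('pics/ov.png',a)"
```

```text
(595, 476, 3) (650, 700, 3)
```

View pics/ov.png

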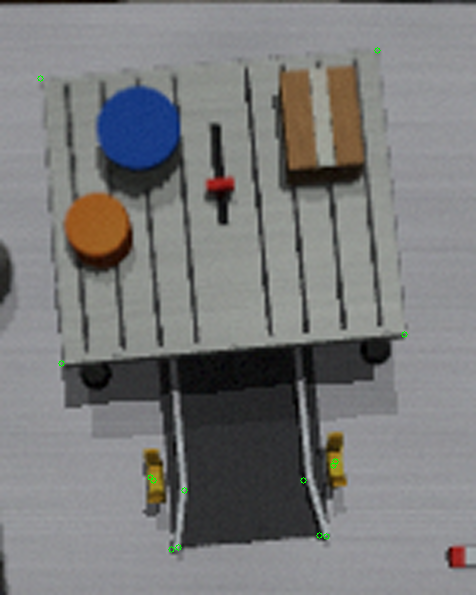

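```bash
python3 - <<'E'
from fit import *
save(r,"pics/m.png",(240,160,312,230),8)
p=(.5937,.0248,.0819)
for R in (r,s):
  print(np.round(proj(R,T(p,[[-.09,.08,.04],[-.09,-.08,.04]])),1))
save(s,"pics/m2.png",(240,205,312,260),8)
E
```

```text
[[249.6 201. ]
 [302.6 196.5]]
[[292.5 240.5]
 [253.  224.9]]
```

View pics/m.png

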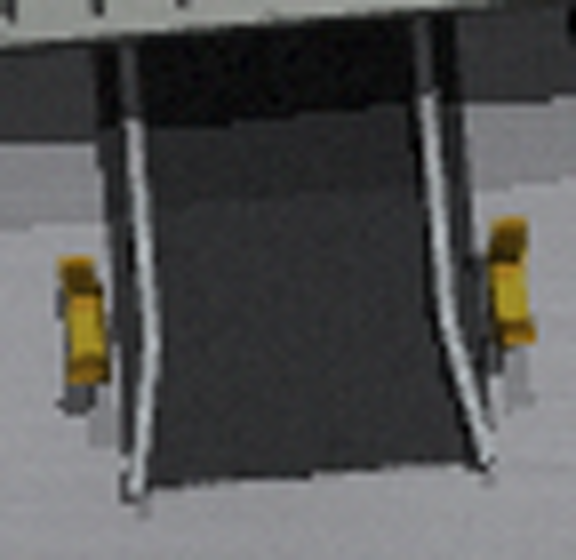

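View pics/m2.png

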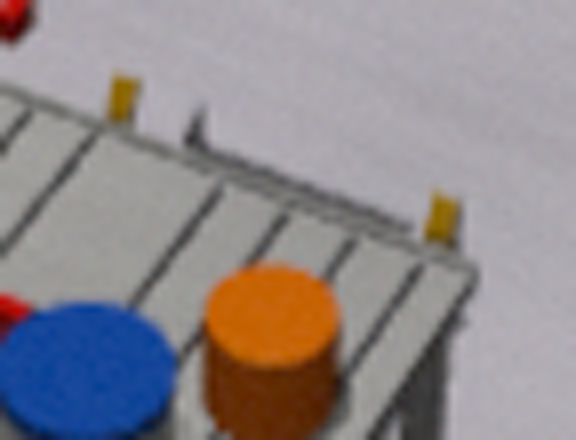

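```bash
python3 - <<'E'
from fit import *
g=lambda a,b:np.array([a/8+240-.5,b/8+160-.5])
for yaw in (.077,.083,.09):
  for x,y,z in ((282,108,.033),(298.5,327,.033),(313,478,.033),(299,309,.04)):
    w=atz(r,g(x,y),z)[:2]; d=w-[.5937,.0248]; c,S=np.cos(yaw),np.sin(yaw)
    print(yaw,np.round(w,4),"rack rel",np.round([c*d[0]+S*d[1],-S*d[0]+c*d[1]],4))
E
```

```text
0.077 [0.583  0.0215] rack rel [-0.0109 -0.0025]
0.077 [0.4996 0.0153] rack rel [-0.0945 -0.0022]
0.077 [0.4426 0.01  ] rack rel [-0.1518 -0.0032]
0.077 [0.5058 0.0151] rack rel [-0.0884 -0.0029]
0.083 [0.583  0.0215] rack rel [-0.0109 -0.0024]
0.083 [0.4996 0.0153] rack rel [-0.0945 -0.0016]
0.083 [0.4426 0.01  ] rack rel [-0.1519 -0.0023]
0.083 [0.5058 0.0151] rack rel [-0.0884 -0.0024]
0.09 [0.583  0.0215] rack rel [-0.011  -0.0024]
0.09 [0.4996 0.0153] rack rel [-0.0945 -0.001 ]
0.09 [0.4426 0.01  ] rack rel [-0.1519 -0.0012]
0.09 [0.5058 0.0151] rack rel [-0.0884 -0.0018]
```

Call:
step_arm(increments=[[0.248,0.294,0.103,0,0,-9.75,-1],[0.248,0.294,0.103,0,0,-9.75,-1],[0.248,0.294,0.103,0,0,-9.75,-1],[0.248,0.294,0.103,0,0,-9.75,-1],[0.248,0.294,0.103,0,0,-9.75,-1],[0.248,0.294,0.103,0,0,-9.75,-1],[0.248,0.294,0.103,0,0,-9.75,-1],[0.248,0.294,0.103,0,0,-9.75,-1],[0.248,0.294,0.103,0,0,-9.75,-1],[0.248,0.294,0.103,0,0,-9.75,-1]])

```text
t: 2.73
eef_pos: [0.4538, -0.3455, 0.3019]
tool_rot: [-0.0, 0.998, 0.07, 0.002]
contact_force: [1.1, 0.3, 0.5]
gripper_width: 0.998
```

Call:
step_arm(increments=[[-0.012,0.4,-0.02,0,0,0,-1],[-0.012,0.4,-0.02,0,0,0,-1],[-0.012,0.4,-0.02,0,0,0,-1],[-0.012,0.4,-0.02,0,0,0,-1],[-0.012,0.4,-0.02,0,0,0,-1],[-0.012,0.4,-0.02,0,0,0,-1],[-0.012,0.4,-0.02,0,0,0,-1],[-0.012,0.4,-0.02,0,0,0,-1],[-0.012,0.4,-0.02,0,0,0,-1],[-0.012,0.4,-0.02,0,0,0,-1]])

```text
t: 3.57
eef_pos: [0.4372, 0.0544, 0.2806]
tool_rot: [-0.0, 0.998, 0.069, 0.001]
contact_force: [0.5, 0.5, -0.5]
gripper_width: 1.004
```

```bash
python3 -c "
from station import bot
o=bot.get_obs();print(o['q'],o['eef_pos'],o['tool_rot'])"
```

```text
[ 0.20043587  0.03117212 -0.46960698  1.94871339  0.0147665   1.16385194
 -1.70781111] [0.43716768 0.05437033 0.28057692] [-3.92596862e-04  9.97627518e-01  6.88393695e-02  5.66969302e-04]
```

Call:
step_arm(increments=[[-0.014,0.235,-0.1,0,0,0,-1],[-0.014,0.235,-0.1,0,0,0,-1],[-0.014,0.235,-0.1,0,0,0,-1],[-0.014,0.235,-0.1,0,0,0,-1],[-0.014,0.235,-0.1,0,0,0,-1],[-0.014,0.235,-0.1,0,0,0,-1],[-0.014,0.235,-0.1,0,0,0,-1],[-0.014,0.235,-0.1,0,0,0,-1],[-0.014,0.235,-0.17,0,0,0,-1],[-0.014,0.235,-0.17,0,0,0,-1]])

```text
t: 4.4
eef_pos: [0.4253, 0.2838, 0.1099]
tool_rot: [-0.0, 0.998, 0.066, 0.001]
contact_force: [-0.8, -0.7, -0.7]
gripper_width: 1.004
```

```bash
python3 - <<'E'
from h import *
o=bot.get_obs();print(o['q'],o['eef_pos'],o['tool_rot'])
s=cam("scene");save(s,"pics/g1.png",(300,180,420,290),5)
E
```

```text
[-0.21121306  0.38069733 -0.60548199  1.99577569  0.28856702  0.84669145
 -2.41503991] [0.4253165  0.28382312 0.10993504] [-5.69852149e-05  9.97826080e-01  6.58877030e-02  1.38630822e-03]
```

View pics/g1.png

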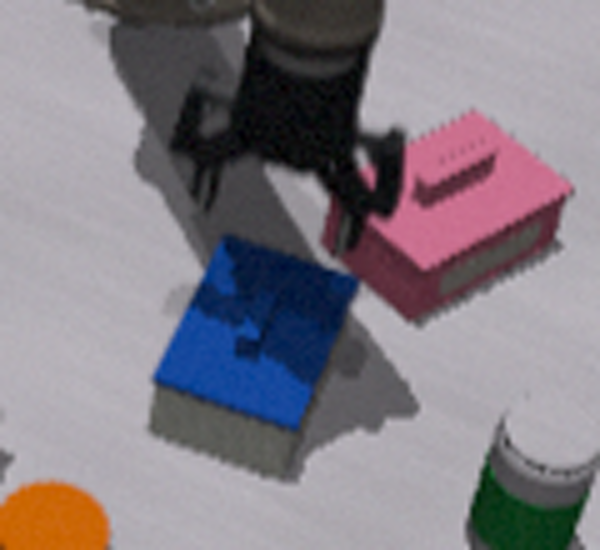

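The gripper (crop 270,200) is lined up over the fin (260,320) and the jaws open across it, so I'm descending and gripping.

Call:
step_arm(increments=[[0,0,-0.02,0,0,0,-1],[0,0,-0.043,0,0,0,-1],[0,0,-0.043,0,0,0,1],[0,0,-0.043,0,0,0,1],[0,0,-0.043,0,0,0,1],[0,0,-0.043,0,0,0,1],[0,0,-0.043,0,0,0,1],[0,0,-0.043,0,0,0,1]], force=60)

```text
t: 5.12
eef_pos: [0.4246, 0.2852, 0.0683]
tool_rot: [-0.0, 0.998, 0.067, 0.001]
contact_force: [-0.3, 0.2, -0.2]
gripper_width: 0.144
```

Call:
step_arm(increments=[[0,0,0,0,0,0,1],[0,0,0.03,0,0,0,1],[0,0,0.06,0,0,0,1],[0,0,0.1,0,0,0,1],[0,0,0.1,0,0,0,1],[0,0,0.1,0,0,0,1]])

```text
t: 5.62
eef_pos: [0.4254, 0.2861, 0.1697]
tool_rot: [-0.001, 0.998, 0.067, 0.002]
contact_force: [-0.2, -0.2, -0.0]
gripper_width: 0.003
```

```bash
python3 - <<'E'
from h import *
s=cam("scene");save(s,"pics/g2.png",(300,180,420,290),5)
E
```

```text
(no output)
```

View pics/g2.png

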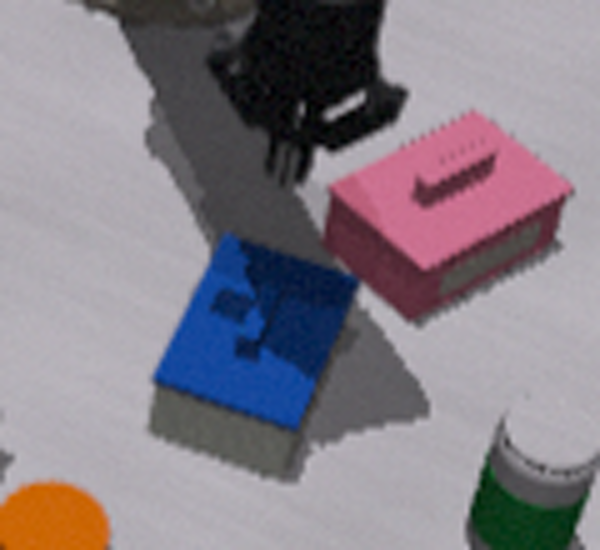

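Call:
step_arm(increments=[[0,0,0,0,0,0,-1],[0,0,0,0,0,0,-1],[0,0,0,0,0,0,-1],[0,0,0,0,0,0,-1],[0,0,-0.04,0,0,0,-1],[0,0,-0.08,0,0,0,-1],[0,0,-0.102,0,0,0,-1],[0,0,-0.102,0,0,0,-0.4],[0,0,-0.102,0,0,0,-0.4],[0,0,-0.102,0,0,0,-0.4]])

```text
t: 6.5
eef_pos: [0.4246, 0.2859, 0.0664]
tool_rot: [-0.001, 0.998, 0.067, 0.001]
contact_force: [0.7, 0.4, 0.4]
gripper_width: 0.699
```

```bash
python3 - <<'E'
from h import *
s=cam("scene");save(s,"pics/g3.png",(300,180,420,290),5)
E
```

```text
(no output)
```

View pics/g3.png

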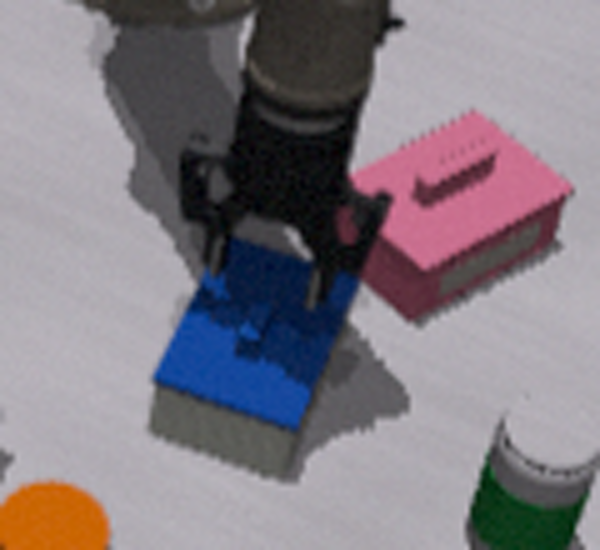

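Call:
step_arm(increments=[[0,0,0,0,0,0,1],[0,0,0,0,0,0,1],[0,0,0,0,0,0,1],[0,0,0,0,0,0,1],[0,0,0,0,0,0,1],[0,0,0,0,0,0,1],[0,0,0,0,0,0,1],[0,0,0,0,0,0,1]], force=80)

```text
t: 7.22
eef_pos: [0.4239, 0.2849, 0.0652]
tool_rot: [0.0, 0.998, 0.067, -0.0]
contact_force: [0.1, -0.3, -0.6]
gripper_width: 0.001
```

```bash
python3 - <<'E'
from h import *
s=cam("scene");save(s,"pics/g4.png",(300,180,420,290),5)
o=bot.get_obs();print(o['gripper_width'],proj(s,[o['eef_pos'],[.4237,.2853,.075],[.4237,.2853,.063]]),o['contact_force'])
print([(np.array(d['location'])*[560,420],d['conf']) for d in bot.place_of('tub_grip','scene')])
E
```

```text
0.0007921788702779774 [[350.8918137  244.5662244 ]
 [351.41838023 242.63350513]
 [350.94448373 245.01077755]] [0.00809117 0.39517466 0.09368229]
[(array([353.92, 244.02]), 0.97), (array([348.6 , 256.41]), 0.39)]
```

View pics/g4.png

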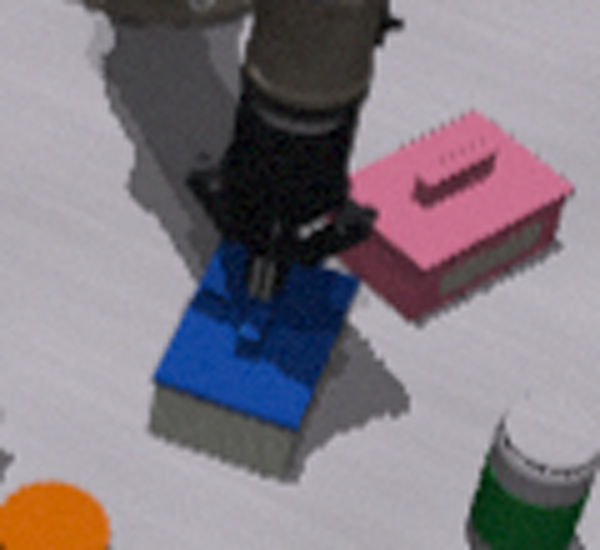

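```bash
python3 - <<'E'
from h import *
o=bot.get_obs()
c,S=np.cos(.1335),np.sin(.1335)
def W(p,ctr=(.4237,.2853)): return [ctr[0]+c*p[0]-S*p[1],ctr[1]+S*p[0]+c*p[1],p[2]]
fin=[W((a*.035,b*.007,z)) for z in (.063,.087) for a,b in ((-1,-1),(-1,1),(1,1),(1,-1))]
lid=[W((a*.076,b*.051,.063)) for a,b in ((-1,-1),(-1,1),(1,1),(1,-1))]
out=[]
for n,crop in (("scene",(320,205,385,275)),("top",(150,185,225,265))):
    R=cam(n);k=9 if n=="scene" else 8
    a=cv2.cvtColor(R["color"],cv2.COLOR_RGB2BGR)[crop[1]:crop[3],crop[0]:crop[2]]
    a=cv2.resize(a,None,fx=k,fy=k,interpolation=cv2.INTER_CUBIC)
    P=lambda X:[tuple(int(round(v)) for v in u) for u in (proj(R,X)+.5-np.array(crop[:2]))*k]
    f=P(fin);l=P(lid)
    for i in range(4):
        cv2.line(a,f[i],f[(i+1)%4],(0,255,255),1);cv2.line(a,f[4+i],f[4+(i+1)%4],(0,255,0),1);cv2.line(a,l[i],l[(i+1)%4],(255,255,255),1)
    t=P([o['eef_pos']])[0];cv2.circle(a,t,4,(0,0,255),1)
    cv2.imwrite(f"pics/f_{n}.png",a)
E
```

```text
(no output)
```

View pics/f_scene.png

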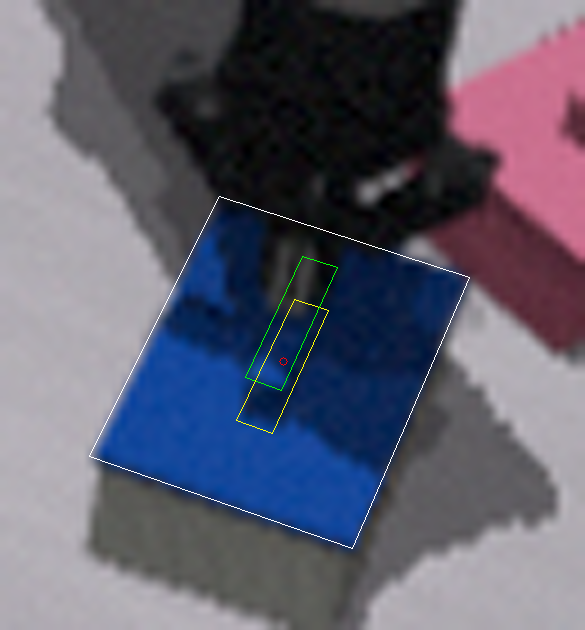

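View pics/f_top.png

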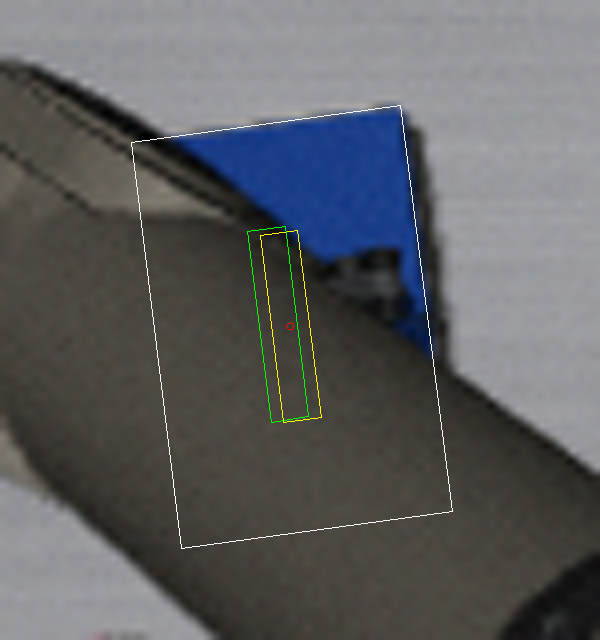

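```bash
python3 - <<'E'
from fit import *
for z in (.15,.16,.1697,.18,.19,.20): print(z,proj(s,[[.4254,.2861,z]]))
E
```

```text
0.15 [[354.49591814 227.60338054]]
0.16 [[354.92246046 225.46795058]]
0.1697 [[355.33991852 223.37829951]]
0.18 [[355.78725628 221.13941001]]
0.19 [[356.22561935 218.94576812]]
0.2 [[356.66803399 216.73218263]]
```

```bash
python3 - <<'E'
from fit import *
for z in (.196,.22): print(proj(s,[[.202,-.643,z]]),proj(r,[[.202,-.643,z]]))
save(r,"pics/s1.png",(480,270,560,350),5);save(s,"pics/s2.png",(140,40,220,120),5)
a=np.hstack([cv2.imread("pics/s1.png"),cv2.imread("pics/s2.png")]);cv2.imwrite("pics/s12.png",a)
E
```

```text
[[181.18812049 103.57363574]] [[516.19956039 303.23830272]]
[[180.53664438  98.57276934]] [[520.33095433 304.27689076]]
```

View pics/s12.png

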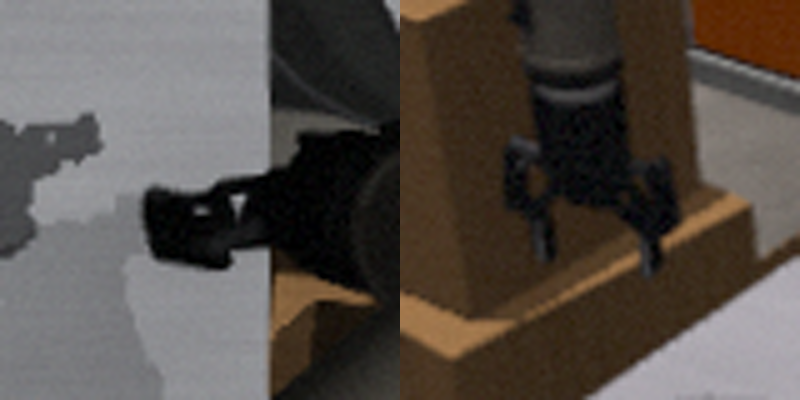

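```bash
python3 - <<'E'
from fit import *
for dx in (0,-.01,-.02,-.03):
  for dz in (0,.01,.02): print(dx,dz,"start",np.round(proj(s,[[.202+dx,-.643,.209+dz]])[0],1),np.round(proj(r,[[.202+dx,-.643,.209+dz]])[0],1),"g4",np.round(proj(s,[[.4239+dx,.2849,.0652+dz]])[0],1),"g2",np.round(proj(s,[[.4254+dx,.2861,.1697+dz]])[0],1))
E
```

```text
0 0 start [180.8 100.9] [518.4 303.8] g4 [350.9 244.6] g2 [355.3 223.4]
0 0.01 start [180.6  98.8] [520.2 304.2] g4 [351.3 242.6] g2 [355.8 221.2]
0 0.02 start [180.3  96.7] [521.9 304.7] g4 [351.7 240.6] g2 [356.2 219. ]
-0.01 0 start [182.4  99.9] [518.4 307.5] g4 [352.2 242.8] g2 [356.6 221.6]
-0.01 0.01 start [182.1  97.8] [520.2 307.9] g4 [352.6 240.8] g2 [357.1 219.4]
-0.01 0.02 start [181.8  95.7] [521.9 308.4] g4 [353.  238.8] g2 [357.5 217.2]
-0.02 0 start [183.9  98.9] [518.4 311.1] g4 [353.4 241. ] g2 [357.9 219.8]
-0.02 0.01 start [183.6  96.8] [520.2 311.6] g4 [353.8 239. ] g2 [358.4 217.6]
-0.02 0.02 start [183.4  94.7] [521.9 312.1] g4 [354.2 237. ] g2 [358.8 215.5]
-0.03 0 start [185.4  97.9] [518.4 314.8] g4 [354.7 239.2] g2 [359.2 218.1]
-0.03 0.01 start [185.2  95.8] [520.2 315.3] g4 [355.1 237.3] g2 [359.7 215.9]
-0.03 0.02 start [184.9  93.7] [521.9 315.8] g4 [355.5 235.3] g2 [360.1 213.7]
```

The tips appear about 22–25 mm above the reported TCP. They shut just over the fin, which fits the empty grasp. I'll open here and feel downward.

Call:
step_arm(increments=[[0,0,0.01,0,0,0,-0.2],[0,0,0.01,0,0,0,-0.2],[0,0,0.01,0,0,0,-0.2],[0,0,0.01,0,0,0,-0.2],[0,0,0.0,0,0,0,-0.2],[0,0,-0.008,0,0,0,-0.2],[0,0,-0.014,0,0,0,-0.2],[0,0,-0.019,0,0,0,-0.2],[0,0,-0.019,0,0,0,-0.2]])

```text
t: 8.17
eef_pos: [0.423, 0.2842, 0.0446]
tool_rot: [0.001, 0.998, 0.067, -0.001]
contact_force: [-0.5, 0.2, 0.5]
gripper_width: 0.597
```

```bash
python3 - <<'E'
from h import *
s=cam("scene");save(s,"pics/g5.png",(300,180,420,290),5)
print(bot.get_obs()['eef_pos'])
E
```

```text
[0.42328227 0.28453676 0.04525586]
```

View pics/g5.png

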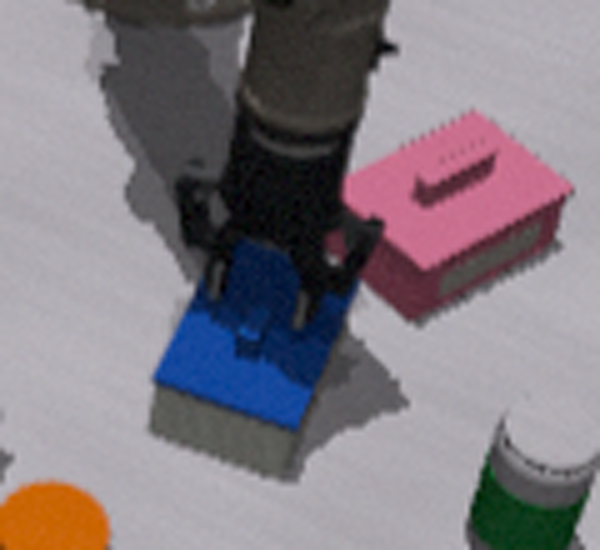

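Call:
step_arm(increments=[[0,0,0.003,0,0,0,1],[0,0,0.003,0,0,0,1],[0,0,0.003,0,0,0,1],[0,0,0.003,0,0,0,1],[0,0,0.003,0,0,0,1],[0,0,0.003,0,0,0,1],[0,0,0.003,0,0,0,1]])

```text
t: 8.8
eef_pos: [0.4244, 0.2863, 0.0498]
tool_rot: [-0.001, 0.998, 0.067, 0.001]
contact_force: [-1.3, 5.6, 2.8]
gripper_width: 0.121
```

Call:
step_arm(increments=[[0,0,0.003,0,0,0,1],[0,0,0.003,0,0,0,1],[0,0,0.02,0,0,0,1],[0,0,0.03,0,0,0,1],[0,0,0.03,0,0,0,1],[0,0,0.03,0,0,0,1]])

```text
t: 9.3
eef_pos: [0.4242, 0.2844, 0.0793]
tool_rot: [0.0, 0.998, 0.066, 0.0]
contact_force: [-0.6, 0.4, -7.0]
gripper_width: 0.117
```

```bash
python3 - <<'E'
from h import *
s=cam("scene");save(s,"pics/g6.png",(300,180,420,290),5)
E
```

```text
(no output)
```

View pics/g6.png

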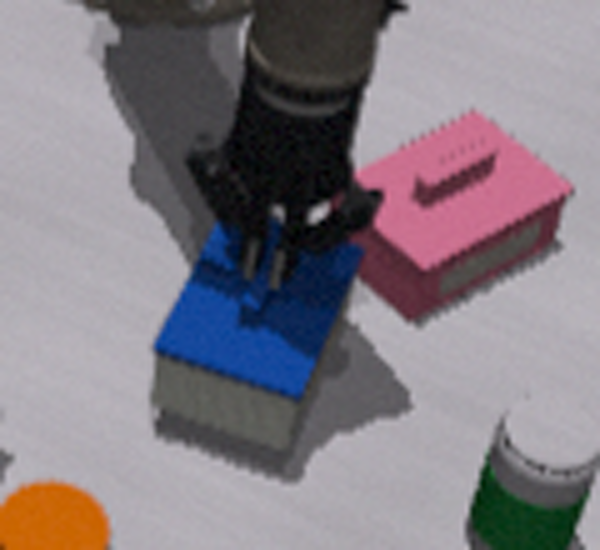

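Call:
step_arm(increments=[[0,0,0.035,0,0,0,1],[0,0,0.07,0,0,0,1],[0.003,-0.035,0.07,0,0,-1,1],[0.003,-0.07,0.07,0,0,-2,1],[0.003,-0.105,0.07,0,0,-2.9,1],[0.003,-0.14,0.07,0,0,-2.9,1],[0.003,-0.175,0.07,0,0,-2.9,1],[0.003,-0.21,0.07,0,0,-2.9,1],[0.003,-0.245,0.07,0,0,-2.9,1],[0.003,-0.274,0.07,0,0,-2.9,1]])

```text
t: 10.18
eef_pos: [0.4255, 0.0079, 0.1484]
tool_rot: [0.001, 0.999, 0.041, -0.001]
contact_force: [0.5, -0.6, -5.4]
gripper_width: 0.12
```

Call:
step_arm(increments=[[0,0,-0.03,0,0,0,1],[0,0,-0.04,0,0,0,1],[0,0,-0.04,0,0,0,1]])

```text
t: 10.43
eef_pos: [0.4238, 0.0105, 0.1066]
tool_rot: [-0.0, 0.999, 0.041, -0.003]
contact_force: [-0.3, 0.6, -5.9]
gripper_width: 0.117
```

```bash
python3 - <<'E'
from h import *
import pickle
s=cam("scene");save(s,"pics/h1.png",(230,170,330,260),6)
r=cam("top");save(r,"pics/h2.png",(225,150,325,250),6)
pickle.dump((dict(r),dict(s)),open("im1.pkl","wb"))
o=bot.get_obs();print(o['eef_pos'],o['tool_rot'],o['q'])
E
```

```text
[0.426399   0.01191867 0.10902731] [-3.02299539e-04  9.99097422e-01  4.24680292e-02 -8.46888267e-04] [ 0.27888964  0.23072782 -0.50397935  2.18025265  0.15863782  0.76635288
 -1.81457437]
```

View pics/h1.png

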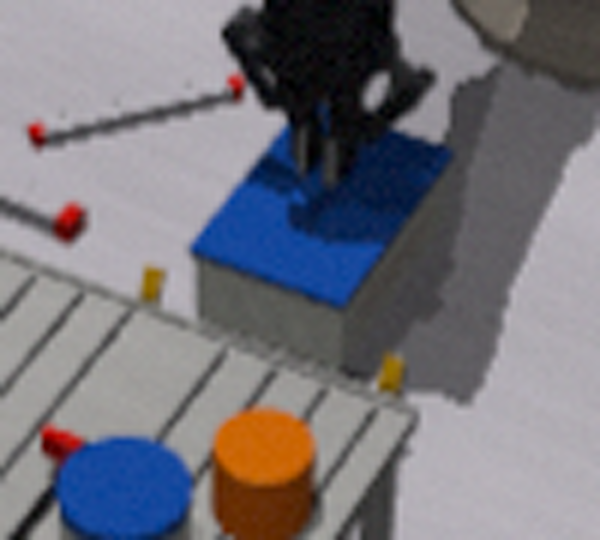

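View pics/h2.png

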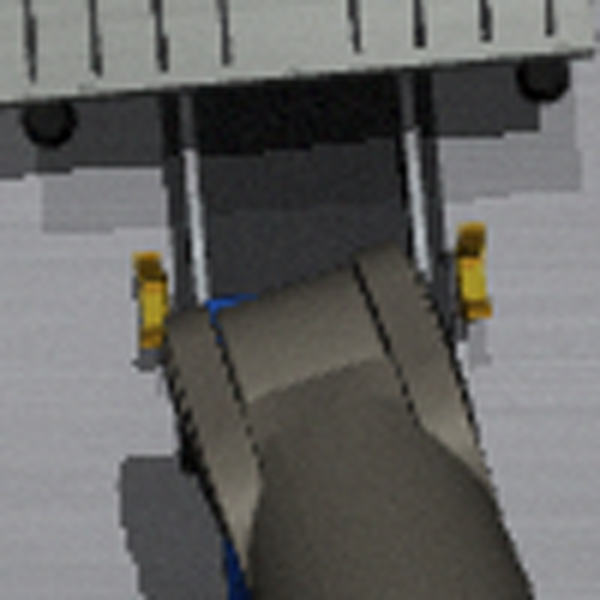

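```bash
cat > rel.py <<'E'
from h import *
import pickle
r,s=pickle.load(open("im1.pkl","rb"))
zl=.122
P=[np.array(p)/6+[230-.5,170-.5] for p in ((192,251),(347,305),(453,151))]
w=[atz(s,p,zl)[:2] for p in P]
print(np.round(w,4),np.linalg.norm(w[0]-w[1]),np.linalg.norm(w[1]-w[2]))
fr,fl,bl=w
c=(fr+bl)/2; d=fl-bl; print("tub scene",c,np.arctan2(d[1],d[0]),np.arctan2(-(fl-fr)[0],(fl-fr)[1]))
def rel(w,k):
    d=w-np.array(k[:2]);C,S=np.cos(k[2]),np.sin(k[2]);return np.round([C*d[0]+S*d[1],-S*d[0]+C*d[1]],4)
print("rel scene rack",rel(c,(.5974,.0288,.083)),rel(c,(.594,.0245,.082)))
t=atz(r,[225+210/6-.5,150+300/6-.5],zl)[:2]
b=atz(r,[225+228/6-.5,150+560/6-.5],zl)[:2]
print("top fl corner",t,"rel",rel(t,(.5937,.0228,.082)),"left edge pt",rel(b,(.5937,.0228,.082)),"expected y .051")
E
python3 rel.py
```

```text
[[ 0.506  -0.0288]
 [ 0.4943  0.0698]
 [ 0.3444  0.0543]] 0.09923878855152324 0.15065601191246344
tub scene [0.42520009 0.01275347] 0.10299486999391887 0.11861386323069428
rel scene rack [-0.1729 -0.0017] [-0.1692  0.0021]
top fl corner [0.49449673 0.06392868] rel [-0.0955  0.0491] left edge pt [-0.2186  0.0507] expected y .051
```

Call:
step_arm(increments=[[0,0.001,-0.015,0,0,0,1],[0,0.001,-0.028,0,0,0,1],[0,0.001,-0.036,0,0,0,1],[0,0.001,-0.042,0,0,0,1],[0,0.001,-0.046,0,0,0,1],[0,0.001,-0.046,0,0,0,1]])

```text
t: 11.03
eef_pos: [0.4269, 0.0122, 0.063]
tool_rot: [-0.0, 0.999, 0.042, -0.0]
contact_force: [-0.5, 0.6, -6.4]
gripper_width: 0.117
```

```bash
python3 - <<'E'
from h import *
s=cam("scene");save(s,"pics/h3.png",(230,170,330,260),6)
r=cam("top");save(r,"pics/h4.png",(225,150,325,250),6)
o=bot.get_obs();print(o['eef_pos'],o['contact_force'])
E
```

```text
[0.42734439 0.01212597 0.06360102] [ 0.27193284  0.5410478  -6.28586098]
```

View pics/h3.png

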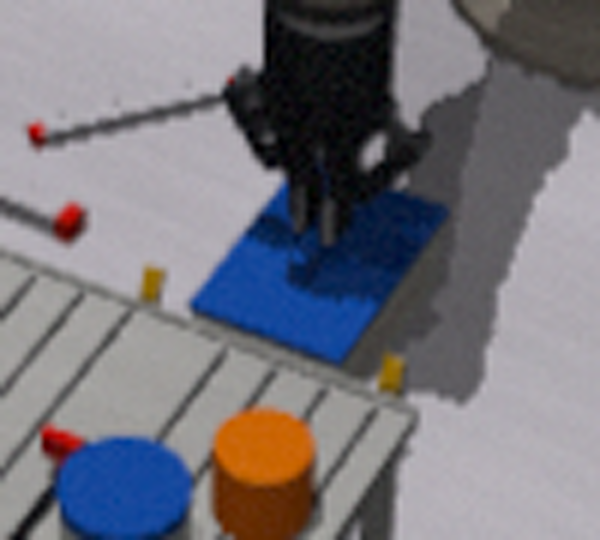

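View pics/h4.png

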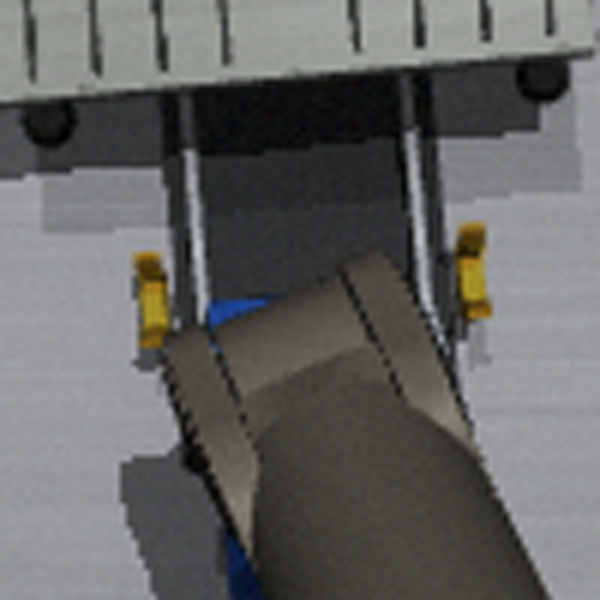

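Call:
step_arm(increments=[[0.006,0.0005,-0.002,0,0,0,1],[0.012,0.001,-0.003,0,0,0,1],[0.018,0.0015,-0.003,0,0,0,1],[0.024,0.002,-0.003,0,0,0,1],[0.03,0.0025,-0.003,0,0,0,1],[0.03,0.0025,-0.003,0,0,0,1]])

```text
t: 11.63
eef_pos: [0.4591, 0.0148, 0.0605]
tool_rot: [-0.0, 0.999, 0.041, 0.001]
contact_force: [1.4, 0.2, -6.6]
gripper_width: 0.12
```

Call:
step_arm(increments=[[0.01,0.001,0,0,0,0,1],[0.02,0.0016,0,0,0,0,1],[0.03,0.0025,0,0,0,0,1],[0.04,0.0033,0,0,0,0,1],[0.05,0.0041,0,0,0,0,1],[0.06,0.005,0,0,0,0,1],[0.06,0.005,0,0,0,0,1]])

```text
t: 12.22
eef_pos: [0.52, 0.0199, 0.0605]
tool_rot: [-0.0, 0.999, 0.041, 0.001]
contact_force: [0.6, 0.5, -5.9]
gripper_width: 0.117
```

Call:
step_arm(increments=[[0.01,0.001,0,0,0,0,1],[0.018,0.0015,0,0,0,0,1],[0.018,0.0015,-0.001,0,0,0,1],[0.018,0.0015,-0.002,0,0,0,1],[0.018,0.0015,-0.003,0,0,0,1],[0.018,0.0015,-0.003,0,0,0,1]])

```text
t: 12.72
eef_pos: [0.5352, 0.0216, 0.0577]
tool_rot: [-0.0, 0.999, 0.042, 0.001]
contact_force: [-0.4, 1.9, -1.9]
gripper_width: 0.118
```

Call:
step_arm(increments=[[0,0,0,0,0,0,-0.2],[0,0,0,0,0,0,-0.2],[0,0,0,0,0,0,-0.2],[0,0,0,0,0,0,-0.2],[0,0,0.01,0,0,0,-0.2],[0,0,0.03,0,0,0,-0.2],[0,0,0.06,0,0,0,-0.2],[-0.02,0,0.1,0,0,0,0.2],[-0.06,-0.004,0.1,0,0,0,1],[-0.098,-0.008,0.1,0,0,0,1]])

```text
t: 13.55
eef_pos: [0.4382, 0.0137, 0.1601]
tool_rot: [-0.0, 0.999, 0.042, 0.003]
contact_force: [-0.9, 0.4, -0.3]
gripper_width: 0.182
```

```bash
python3 - <<'E'
from h import *
s=cam("scene");save(s,"pics/h5.png",(230,150,330,250),6)
r=cam("top");save(r,"pics/h6.png",(225,150,325,250),6)
o=bot.get_obs();print(o['eef_pos'],o['contact_force'])
E
```

```text
[0.43029567 0.01139376 0.15695609] [0.2817291  0.32293706 0.42051639]
```

View pics/h5.png

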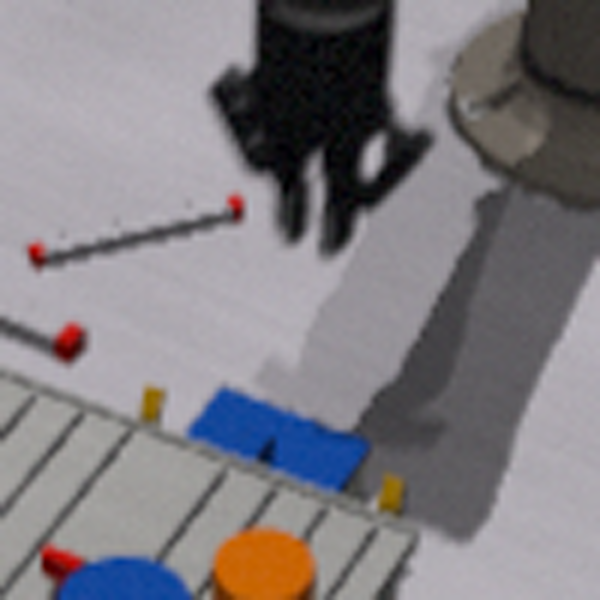

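View pics/h6.png

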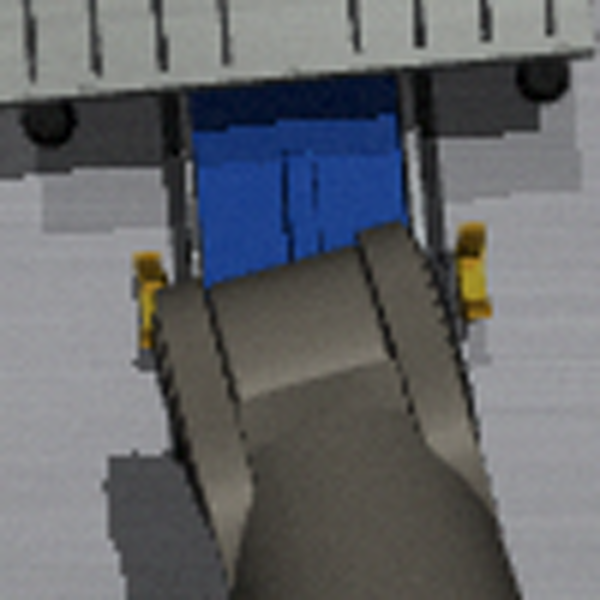

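Call:
step_arm(increments=[[-0.003,0,-0.03,0,0,0,1],[-0.003,0,-0.07,0,0,0,1],[-0.003,0,-0.11,0,0,0,1],[-0.003,0,-0.132,0,0,0,1],[-0.003,0,-0.132,0,0,0,1],[-0.003,0,-0.132,0,0,0,1]])

```text
t: 14.15
eef_pos: [0.4337, 0.0131, 0.0251]
tool_rot: [-0.0, 0.999, 0.042, -0.001]
contact_force: [0.4, -0.6, 0.7]
gripper_width: -0.0
```

```bash
python3 - <<'E'
from h import *
s=cam("scene");save(s,"pics/h7.png",(230,150,330,250),6)
o=bot.get_obs();print(o['eef_pos'],o['contact_force'],o['gripper_width'])
print((proj(s,[o['eef_pos'],o['eef_pos']+[0,0,.024]])-[230,150])*6)
E
```

```text
[0.43488677 0.0132119  0.02621118] [0.33260486 0.43949323 0.39956115] 3.110016022364074e-05
[[308.91614318 440.88022244]
 [310.21765601 413.03113429]]
```

View pics/h7.png

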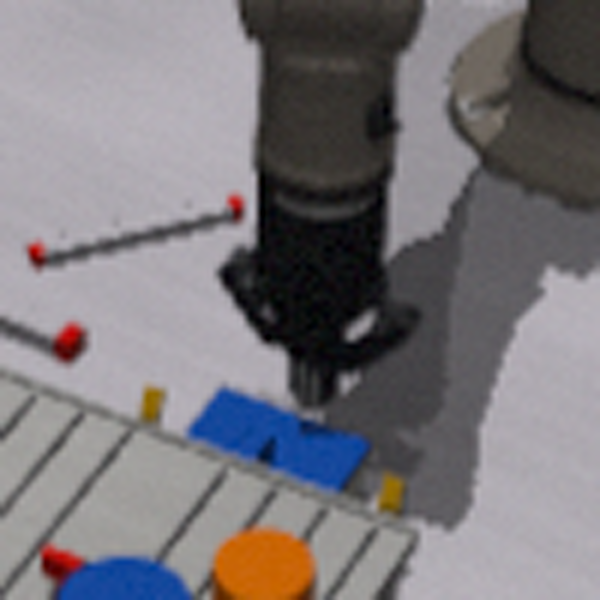

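Call:
step_arm(increments=[[0.01,0.0008,0,0,0,0,1],[0.018,0.0015,0,0,0,0,1],[0.026,0.0021,0,0,0,0,1],[0.034,0.0028,0,0,0,0,1],[0.042,0.0034,0,0,0,0,1],[0.05,0.0041,0,0,0,0,1]])

```text
t: 14.7
eef_pos: [0.4842, 0.0167, 0.0261]
tool_rot: [0.0, 0.999, 0.041, -0.001]
contact_force: [-6.6, -1.3, 4.5]
gripper_width: 0.002
```

Call:
step_arm(increments=[[0.01,0.0008,0,0,0,0,1],[0.018,0.0015,0,0,0,0,1],[0.026,0.0021,0,0,0,0,1],[0.034,0.0028,0,0,0,0,1],[0.042,0.0034,0,0,0,0,1],[0.042,0.0034,0,0,0,0,1]])

```text
t: 15.2
eef_pos: [0.5285, 0.0207, 0.0259]
tool_rot: [-0.0, 0.999, 0.041, 0.001]
contact_force: [-0.0, 1.0, -0.4]
gripper_width: 0.001
```

```bash
python3 - <<'E'
from h import *
s=cam("scene");save(s,"pics/h8.png",(200,130,330,250),5)
r=cam("top");save(r,"pics/h9.png",(225,90,325,250),4)
o=bot.get_obs();print(o['eef_pos'],o['contact_force'],o['q'])
E
```

```text
[0.52764492 0.02062778 0.02578744] [0.27513253 0.25044551 0.34327033] [ 0.1799082   0.5061894  -0.42045925  2.01984631  0.32170359  0.67592308
 -1.93469542]
```

View pics/h8.png

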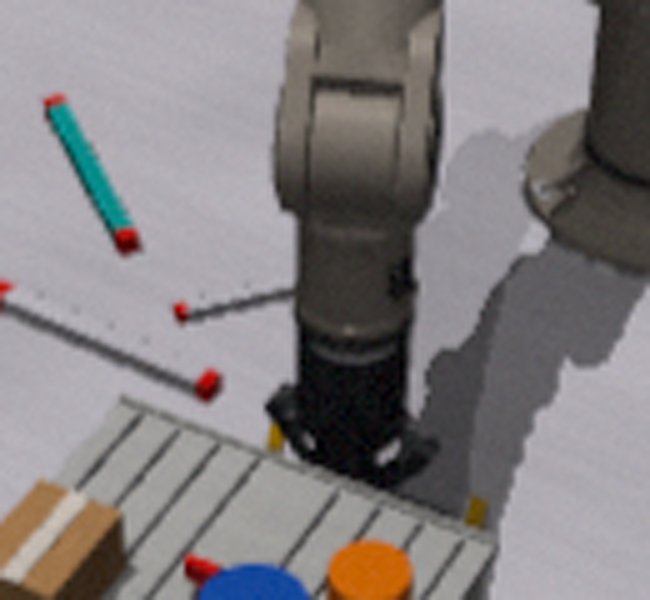

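View pics/h9.png

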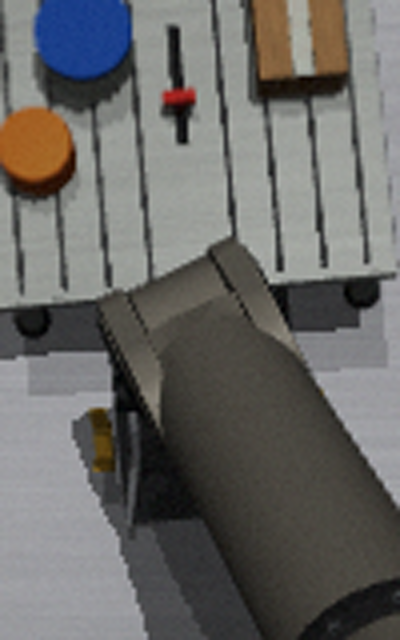

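Call:
step_arm(increments=[[-0.01,-0.001,0.005,0.5,-6.5,0,1],[-0.02,-0.0016,0.005,1.1,-13,0,1],[-0.02,-0.0016,0.005,1.6,-19.5,0,1],[-0.02,-0.0016,0.005,2.1,-26,0,1],[-0.02,-0.0016,0.005,2.7,-32.5,0,1],[-0.02,-0.0016,0.002,3.2,-39,0,1],[-0.02,-0.0016,0.001,3.7,-44.8,0,1],[-0.02,-0.0016,0.001,3.7,-44.8,0,1],[-0.02,-0.0016,0.001,3.7,-44.8,0,1]])

```text
t: 16.05
eef_pos: [0.4957, 0.0059, 0.0967]
tool_rot: [-0.013, 0.967, 0.051, 0.251]
contact_force: [0.4, -0.1, -0.3]
gripper_width: -0.001
```

```bash
python3 - <<'E'
from h import *
s=cam("scene");save(s,"pics/i1.png",(200,130,330,250),5)
r=cam("top");save(r,"pics/i2.png",(205,90,345,250),4)
o=bot.get_obs();print(o['eef_pos'],o['contact_force'],o['q'])
from scipy.spatial.transform import Rotation as R
q=o['tool_rot'];print(R.from_quat([q[1],q[2],q[3],q[0]]).as_matrix().round(3))
E
```

```text
[0.49477704 0.00185758 0.09563466] [-0.18051688 -0.69401633 -0.10722298] [ 0.53504416  0.2172339  -0.72856828  2.43495012  1.38422949  0.16974191
 -2.95840922]
[[ 0.871  0.095  0.482]
 [ 0.082 -0.995  0.047]
 [ 0.485 -0.001 -0.875]]
```

View pics/i1.png

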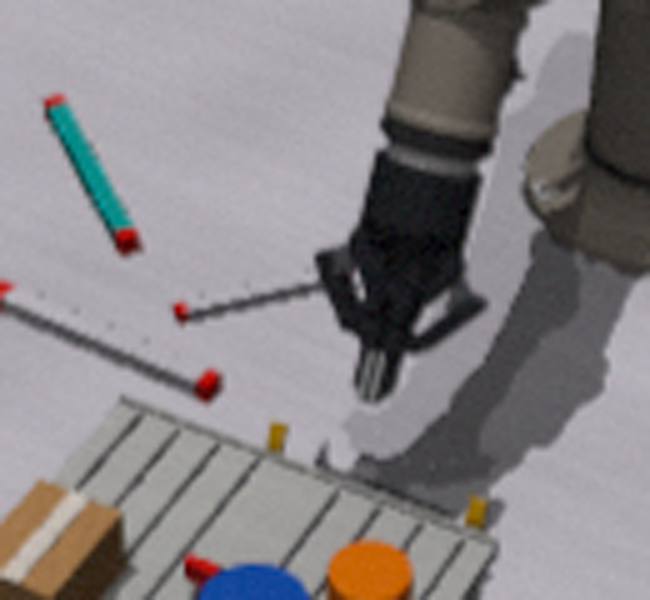

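View pics/i2.png

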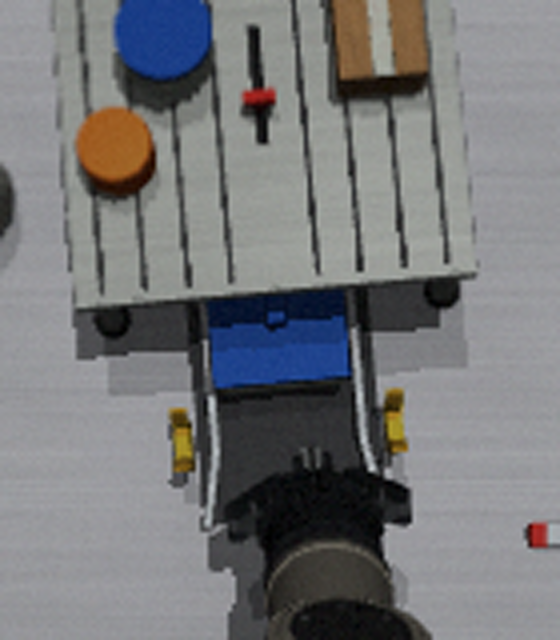

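Tilting this way hits the limits of q4, q6 and q7. I'll go back upright, turn the tool 180° about vertical (the same grip), then tilt again so the wrist flips through its long q5 range.

Call:
step_arm(increments=[[-0.01,0.01,0.04,-0.6,7,0,1],[-0.01,0.01,0.08,-1.2,14,0,1],[-0.01,0.01,0.1,-1.8,21,0,1],[-0.01,0.01,0.1,-2.4,28.9,0,1],[-0.01,0.01,0.1,-2.4,28.9,0,1]])

```text
t: 16.57
eef_pos: [0.4962, -0.0102, 0.1584]
tool_rot: [0.03, 0.986, 0.032, 0.163]
contact_force: [1.6, -1.8, -0.5]
gripper_width: 0.002
```

```bash
python3 - <<'E'
from h import *
o=bot.get_obs();print(o['eef_pos'],o['contact_force'],o['q'])
from scipy.spatial.transform import Rotation as R
q=o['tool_rot'];print(R.from_quat([q[1],q[2],q[3],q[0]]).as_matrix().round(3))
E
```

```text
[ 0.49620836 -0.01020206  0.15837886] [ 1.59623942 -1.8034749  -0.47588116] [ 0.69493725  0.15144125 -0.92200466  2.22755665  0.45740938  0.55067081
 -2.06722765]
[[ 0.945  0.054  0.323]
 [ 0.074 -0.996 -0.048]
 [ 0.319  0.07  -0.945]]
```

Call:
step_arm(increments=[[0,0,0.05,0,0,0,1],[0,0,0.07,0,0,0,1],[0,0,0.07,0,0,0,1]])

```text
t: 16.82
eef_pos: [0.5033, -0.0088, 0.2361]
tool_rot: [0.031, 0.984, 0.033, 0.172]
contact_force: [0.3, -1.2, -0.1]
gripper_width: -0.001
```

```bash
cat > st.py <<'E'
from h import *
o=bot.get_obs();print(o['t'],o['eef_pos'].round(4),o['contact_force'].round(1),o['q'].round(3))
from scipy.spatial.transform import Rotation as R
q=o['tool_rot'];M=R.from_quat([q[1],q[2],q[3],q[0]])
print(M.as_matrix().round(3))
D=R.from_matrix(np.array([[1,0,0],[0,-1,0],[0,0,-1.]]))
Y=R.from_euler('z',.082)*D
print("to upright",(Y*M.inv()).as_rotvec(degrees=True).round(1),"to flipped",((R.from_euler('z',np.pi)*Y)*M.inv()).as_rotvec(degrees=True).round(1))
T=R.from_rotvec(-np.radians(45)*np.array([-np.sin(.082),np.cos(.082),0]))
print("to tilt45",(T*Y*M.inv()).as_rotvec(degrees=True).round(1),"flipped tilt",((T*R.from_euler('z',np.pi)*Y)*M.inv()).as_rotvec(degrees=True).round(1))
E
python3 st.py
```

```text
16.8167 [ 0.5033 -0.0088  0.2361] [ 0.3 -1.2 -0.1] [ 0.837  0.013 -0.996  2.13   0.182  0.677 -1.785]
[[ 0.939  0.054  0.34 ]
 [ 0.075 -0.996 -0.049]
 [ 0.336  0.072 -0.939]]
to upright [ 2.7 19.9  0.9] to flipped [  31.    -4.3 -176.4]
to tilt45 [  5.8 -25.    2.5] flipped tilt [-95.9  -1.1 151.3]
```

Call:
step_arm(increments=[[0,0.01,0.02,0.9,6.6,0.3,1],[0,0.02,0.02,1.8,13.3,0.6,1],[0,0.03,0.02,2.7,19.9,0.9,1],[0,0.03,0.02,2.7,19.9,0.9,1]])

```text
t: 17.15
eef_pos: [0.5017, 0.0207, 0.2471]
tool_rot: [-0.003, 0.999, 0.041, -0.009]
contact_force: [0.4, -0.4, -0.7]
gripper_width: 0.003
```

Call:
step_arm(increments=[[0,0,0,0,0,-70,1],[0,0,0,0,0,-70,1],[0,0,0,0,0,-70,1],[0,0,0,0,0,-70,1],[0,0,0,0,0,-70,1],[0,0,0,0,0,-70,1],[0,0,0,0,0,-70,1],[0,0,0,0,0,-70,1],[0,0,0,0,0,-70,1],[0,0,0,0,0,-70,1]])

```text
t: 17.98
eef_pos: [0.4979, 0.0193, 0.2476]
tool_rot: [-0.002, 0.85, -0.526, -0.006]
contact_force: [-0.4, 0.9, -0.8]
gripper_width: 0.002
```

```bash
python3 st.py
```

```text
17.9833 [0.4979 0.0193 0.2476] [-0.4  0.9 -0.8] [ 0.413  0.198 -0.645  1.867  0.12   1.125 -2.954]
[[ 0.446 -0.895 -0.008]
 [-0.895 -0.446  0.009]
 [-0.011  0.003 -1.   ]]
to upright [-0.2 -0.7 68.2] to flipped [  -0.8    0.2 -111.8]
to tilt45 [-23.6 -42.2  64.4] flipped tilt [  45.1  -25.7 -105.5]
```

Call:
step_arm(increments=[[0,0,0,0,0,70,1],[0,0,0,0,0,70,1],[0,0,0,0,0,70,1],[0,0,0,0,0,70,1],[0,0,0,0,0,70,1],[0,0,0,0,0,70,1],[0,0,0,0,0,70,1],[0,0,0,0,0,70,1],[0,0,0,0,0,70,1],[0,0,0,0,0,70,1]])

```text
t: 18.82
eef_pos: [0.498, 0.0199, 0.2477]
tool_rot: [0.003, 0.998, 0.064, -0.005]
contact_force: [-0.2, 0.8, -0.4]
gripper_width: -0.001
```

Call:
step_arm(increments=[[0,0,0,0,0,70,1],[0,0,0,0,0,70,1],[0,0,0,0,0,70,1],[0,0,0,0,0,70,1],[0,0,0,0,0,70,1],[0,0,0,0,0,70,1],[0,0,0,0,0,70,1],[0,0,0,0,0,70,1],[0,0,0,0,0,70,1],[0,0,0,0,0,70,1]])

```text
t: 19.65
eef_pos: [0.498, 0.0199, 0.2475]
tool_rot: [0.005, 0.781, 0.625, -0.003]
contact_force: [-0.3, 0.5, -0.0]
gripper_width: 0.001
```

Call:
step_arm(increments=[[0,0,0,0,0,70,1],[0,0,0,0,0,70,1],[0,0,0,0,0,70,1],[0,0,0,0,0,70,1],[0,0,0,0,0,70,1],[0,0,0,0,0,70,1],[0,0,0,0,0,70,1],[0,0,0,0,0,70,1],[0,0,0,0,0,70,1],[0,0,0,0,0,70,1]])

```text
t: 20.48
eef_pos: [0.4979, 0.0199, 0.2472]
tool_rot: [0.005, 0.281, 0.96, 0.0]
contact_force: [0.1, 0.1, -0.6]
gripper_width: -0.001
```

```bash
python3 st.py
```

```text
20.4833 [0.4979 0.0199 0.2472] [ 0.1  0.1 -0.6] [ 0.892  0.385 -1.3    1.858  0.406  1.196  0.461]
[[-0.842  0.54   0.01 ]
 [ 0.54   0.842 -0.002]
 [-0.01   0.004 -1.   ]]
to upright [ 8.000e-01  1.000e-01 -1.426e+02] to flipped [-0.1  0.6 37.4]
to tilt45 [  57.3  -14.  -133.1] flipped tilt [-11.1 -43.8  35.4]
```

Call:
step_arm(increments=[[0,0,-0.02,-11.1,-43.8,35.4,1],[0,0,-0.04,-11.1,-43.8,35.4,1],[0,0,-0.06,-11.1,-43.8,35.4,1],[0,0,-0.08,-11.1,-43.8,35.4,1],[0,0,-0.1,-11.1,-43.8,35.4,1],[0,0,-0.1,-11.1,-43.8,35.4,1],[0,0,-0.1,-11.1,-43.8,35.4,1],[0,0,-0.1,-11.1,-43.8,35.4,1],[0,0,-0.1,-11.1,-43.8,35.4,1],[0,0,-0.1,-11.1,-43.8,35.4,1]])

```text
t: 21.32
eef_pos: [0.5301, 0.0214, 0.1636]
tool_rot: [0.345, -0.019, 0.938, 0.015]
contact_force: [0.3, 0.7, -0.6]
gripper_width: 0.003
```

```bash
python3 st.py
```

```text
21.3167 [0.5301 0.0214 0.1636] [ 0.3  0.7 -0.6] [ 1.095  0.288 -1.405  2.436  1.783  0.379 -0.243]
[[-0.762 -0.046  0.646]
 [-0.025  0.999  0.041]
 [-0.647  0.014 -0.762]]
to upright [  61.1    5.1 -166.8] to flipped [-3.4 40.2  2.3]
to tilt45 [ 120.3    8.6 -130.8] flipped tilt [-0.5 -4.7  2. ]
```

Call:
step_arm(increments=[[0.05,0,0.02,-0.5,-4.7,2,1],[0.05,0,0.02,-0.5,-4.7,2,1],[0.05,0,0.02,-0.5,-4.7,2,1],[0.05,0,0.02,-0.5,-4.7,2,1]])

```text
t: 21.65
eef_pos: [0.5798, 0.0199, 0.1827]
tool_rot: [0.381, -0.034, 0.924, 0.016]
contact_force: [0.2, -0.2, -0.1]
gripper_width: 0.002
```

```bash
python3 st.py
```

```text
21.65 [0.5798 0.0199 0.1827] [ 0.2 -0.2 -0.1] [ 1.047  0.366 -1.363  2.38   1.93   0.435 -0.289]
[[-0.708 -0.075  0.703]
 [-0.051  0.997  0.055]
 [-0.705  0.003 -0.709]]
to upright [  68.2    5.6 -166. ] to flipped [-3.7 44.7  0.4]
to tilt45 [ 126.4   10.1 -127.2] flipped tilt [-0.1 -0.2  0.4]
```

Call:
step_arm(increments=[[-0.03,0,-0.02,0,0,0,1],[-0.04,0,-0.05,0,0,0,1],[-0.04,0,-0.09,0,0,0,1],[-0.04,0,-0.12,0,0,0,1],[-0.04,0,-0.12,0,0,0,1]])

```text
t: 22.07
eef_pos: [0.5777, 0.019, 0.0681]
tool_rot: [0.369, -0.035, 0.929, 0.015]
contact_force: [0.2, 0.4, 0.3]
gripper_width: -0.001
```

```bash
python3 st.py; python3 - <<'E'
from h import *
s=cam("scene");save(s,"pics/j1.png",(200,130,330,250),5)
r=cam("top");save(r,"pics/j2.png",(205,90,345,250),4)
E
```

```text
22.0667 [0.5777 0.019  0.0681] [0.2 0.4 0.3] [ 0.942  0.934 -1.407  2.436  2.143  0.967 -0.226]
[[-0.725 -0.076  0.685]
 [-0.054  0.997  0.053]
 [-0.687  0.001 -0.727]]
to upright [  66.2    5.4 -166.9] to flipped [-3.5 43.2  0.3]
to tilt45 [ 124.9   10.  -128.8] flipped tilt [ 0.  -1.6  0.3]
```

View pics/j1.png

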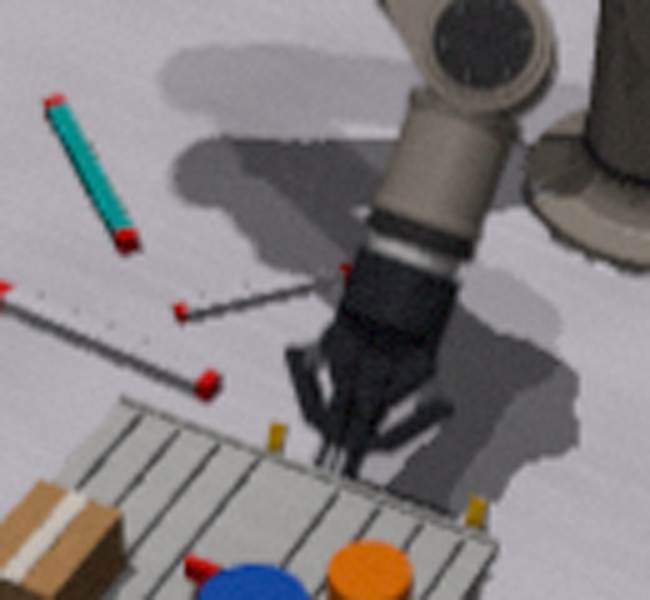

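View pics/j2.png

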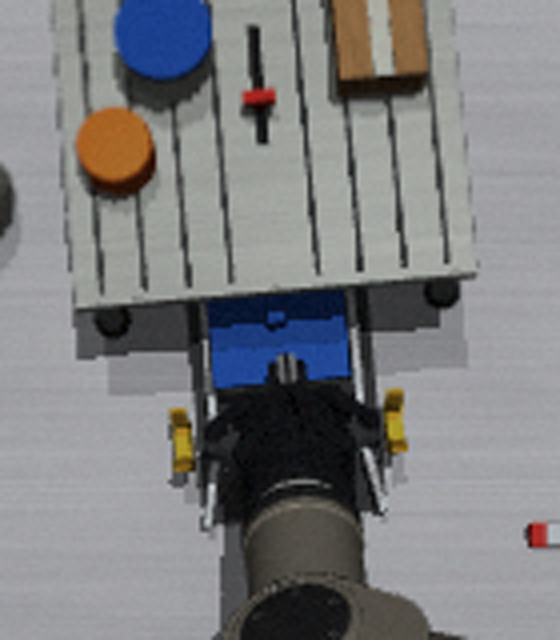

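```bash
cat > kin.py <<'E'
import numpy as np, itertools
from scipy.spatial.transform import Rotation as R
from scipy.optimize import least_squares
S=[([1.159,.4775,.022,1.5555,-.011,1.109,-.083],[.202,-.6435,.1965],[-.001,.988,.151,0]),
([ 0.20043587,0.03117212,-0.46960698,1.94871339,0.0147665,1.16385194,-1.70781111],[0.43716768,0.05437033,0.28057692],[-3.92596862e-04,9.97627518e-01,6.88393695e-02,5.66969302e-04]),
([-0.21121306,0.38069733,-0.60548199,1.99577569,0.28856702,0.84669145,-2.41503991],[0.4253165,0.28382312,0.10993504],[-5.69852149e-05,9.97826080e-01,6.58877030e-02,1.38630822e-03]),
([ 0.27888964,0.23072782,-0.50397935,2.18025265,0.15863782,0.76635288,-1.81457437],[0.426399,0.01191867,0.10902731],[-3.02299539e-04,9.99097422e-01,4.24680292e-02,-8.46888267e-04]),
([ 0.1799082,0.5061894,-0.42045925,2.01984631,0.32170359,0.67592308,-1.93469542],[0.52764492,0.02062778,0.02578744],None),
([0.942,0.934,-1.407,2.436,2.143,0.967,-0.226],[.5777,.019,.0681],[.369,-.035,.929,.015]),
([1.047,.366,-1.363,2.38,1.93,.435,-.289],[.5798,.0199,.1827],[.381,-.034,.924,.016]),
([.892,.385,-1.3,1.858,.406,1.196,.461],[.4979,.0199,.2472],[.005,.281,.96,0]),
([.413,.198,-.645,1.867,.12,1.125,-2.954],[.4979,.0193,.2476],[-.002,.85,-.526,-.006])]
def fk(q,p,sg):
    d1,l1,l2,l3,a1,a7,b=p[:7]
    Z=lambda a:R.from_euler('z',a);Y=lambda a:R.from_euler('y',a)
    r=Z(sg[0]*q[0]+a1)*Y(q[1]); x=np.array([0,0,d1])+r.apply([0,0,l1])
    r=r*Z(sg[1]*q[2])*Y(q[3]); x=x+r.apply([0,0,l2])
    r=r*Z(sg[2]*q[4])*Y(q[5]); x=x+r.apply([0,0,l3])
    return x,r*Z(sg[3]*q[6]+a7)
def res(p,sg):
    e=[]
    for q,x,t in S:
        X,r=fk(q,p,sg);e+=list((X-x)*10)
        if t is not None: e+=list((r.inv()*R.from_quat([t[1],t[2],t[3],t[0]])).as_rotvec())
    return np.array(e)
if __name__=="__main__":
    best=None
    for sg in itertools.product((1,-1),repeat=4):
        for a7 in (0,1.57,3.14,-1.57):
            f=least_squares(res,[.33,.5,.5,.3,0,a7,0],args=(sg,))
            if best is None or f.cost<best[0]: best=(f.cost,sg,f.x)
    print(best); print(res(best[2],best[1]).round(3))
E
python3 kin.py
```

```text
(np.float64(0.10392850686691328), (-1, -1, -1, -1), array([ 0.26978316,  0.52460119,  0.47126898,  0.33480902, -0.10425262,
        1.47401221,  0.        ]))
[-0.113  0.087 -0.057  0.002  0.001 -0.006  0.055  0.146 -0.072  0.
 -0.    -0.007 -0.026  0.072  0.005  0.     0.    -0.007  0.024  0.165
 -0.034 -0.    -0.    -0.007 -0.038  0.073  0.012 -0.052 -0.151  0.169
 -0.072 -0.002  0.021 -0.011 -0.135 -0.032 -0.073 -0.004  0.023  0.118
 -0.017  0.049 -0.     0.001 -0.007  0.067  0.071 -0.04  -0.    -0.
 -0.007]
```

```bash
cat > kin2.py <<'E'
from kin import *
sg=(-1,-1,-1,-1)
def fk(q,p,tip=0):
    d1,l1,l2,l3,a1,a7,x1,y1,x2,y2,x3,y3,bx,by=p
    Z=lambda a:R.from_euler('z',a);Y=lambda a:R.from_euler('y',a)
    r=Z(-q[0]+a1)*Y(q[1]); x0=np.array([bx,by,d1]); xe=x0+r.apply([x1,y1,l1])
    r=r*Z(-q[2])*Y(q[3]); xw=xe+r.apply([x2,y2,l2])
    r=r*Z(-q[4])*Y(q[5]); r7=r*Z(-q[6]+a7); x=xw+r7.apply([x3,y3,l3])
    return x,r7,xe,xw
def res(p):
    e=[]
    for q,x,t in S:
        X,r,_,_=fk(q,p);e+=list((X-x)*10)
        if t is not None: e+=list((r.inv()*R.from_quat([t[1],t[2],t[3],t[0]])).as_rotvec())
    return np.array(list(e)+list(.1*p[6:]))
if __name__=="__main__":
    f=least_squares(res,[.27,.52,.47,.33,-.104,1.474]+[0]*8);print(f.cost,f.x.round(4));print(f.fun.round(3))
    np.save("kp.npy",f.x)
E
python3 kin2.py
```

```text
3.605776543320463e-05 [ 2.879e-01  5.408e-01  4.721e-01  3.614e-01  1.000e-04  1.571e+00
  5.000e-04 -3.110e-02 -3.000e-04 -3.130e-02 -3.000e-04 -0.000e+00
  5.000e-04  4.000e-04]
[-0.    -0.001  0.003  0.002  0.001  0.001  0.001 -0.     0.001 -0.
  0.    -0.     0.001 -0.001  0.    -0.     0.    -0.     0.001  0.
  0.001  0.     0.    -0.    -0.001  0.001  0.001 -0.    -0.001 -0.
 -0.     0.001 -0.001  0.    -0.001 -0.001 -0.    -0.001 -0.    -0.001
  0.    -0.001  0.001  0.     0.    -0.001  0.003 -0.004  0.001 -0.001
  0.     0.    -0.003 -0.    -0.003 -0.    -0.     0.     0.   ]
```

```bash
cat > ik.py <<'E'
from kin2 import *
p=np.load("kp.npy")
lo=np.array([-2.96,-.34,-1.41,.24,-1.37,.17,-2.96]);hi=np.array([2.96,2.1,1.46,2.44,4.51,1.92,2.96])
rk=(.594,.0245,.082)
def pose(f,th,flip,zc=.05,off=.024):
    D=R.from_matrix(np.array([[1,0,0],[0,-1,0],[0,0,-1.]]))
    Y=R.from_euler('z',rk[2]+(np.pi if flip else 0))*D
    T=R.from_rotvec(-th*np.array([-np.sin(rk[2]),np.cos(rk[2]),0]))
    M=T*Y; tz=M.apply([0,0,1]); 
    ex=np.array([np.cos(rk[2]),np.sin(rk[2]),0])
    base=np.array([rk[0],rk[1],0])
    tip=base+ex*(f-.011*np.cos(th))+np.array([0,0,zc-.011*np.sin(th)])
    return tip+off*tz,M
def ik(x,M,q0,w=.0):
    def e(q):
        X,r,_,_=fk(q,p);return np.r_[(X-x)*10,(r.inv()*M).as_rotvec()*3,w*(q-q0)]
    s=least_squares(e,np.clip(q0,lo+.02,hi-.02),bounds=(lo+.01,hi-.01));return s.x,np.abs(e(s.x)[:6]).max()
if __name__=="__main__":
    rng=np.random.default_rng(0)
    for flip in (0,1):
        for th in (20,30,40,45):
            for f in (-.07,-.05,-.02,.01):
                x,M=pose(f,np.radians(th),flip);best=[]
                for k in range(25):
                    q,e=ik(x,M,rng.uniform(lo,hi))
                    if e<.01:
                        m=np.min(np.minimum(q-lo,hi-q)); _,_,xe,xw=fk(q,p); best.append((m,q,xe))
                best.sort(key=lambda b:-b[0])
                print(flip,th,f,x.round(3),len(best),[ (round(b[0],2),b[1].round(2).tolist(),b[2].round(2).tolist()) for b in best[:1]])
E
python3 ik.py
```

```text
0 20 -0.07 [0.522 0.019 0.024] 13 [(np.float64(0.14), [0.41, 0.45, -0.68, 2.3, 1.22, 0.33, -2.81], [0.2, -0.12, 0.77])]
0 20 -0.05 [0.542 0.02  0.024] 11 [(np.float64(0.15), [0.55, 0.54, -0.86, 2.25, 1.27, 0.45, -2.81], [0.22, -0.17, 0.75])]
0 20 -0.02 [0.572 0.023 0.024] 10 [(np.float64(0.24), [0.48, 0.54, -0.78, 2.19, 1.19, 0.43, -2.72], [0.24, -0.16, 0.75])]
0 20 0.01 [0.602 0.025 0.024] 14 [(np.float64(0.29), [0.49, 0.6, -0.81, 2.12, 1.17, 0.48, -2.67], [0.25, -0.17, 0.74])]
0 30 -0.07 [0.527 0.019 0.024] 15 [(np.float64(0.03), [0.69, 0.6, -1.03, 2.41, 1.92, 0.56, 2.87], [0.22, -0.22, 0.73])]
0 30 -0.05 [0.547 0.021 0.024] 7 [(np.float64(0.06), [0.46, 0.5, -0.74, 2.38, 2.02, 0.39, 2.72], [0.22, -0.14, 0.76])]
0 30 -0.02 [0.577 0.023 0.024] 10 [(np.float64(0.12), [0.41, 0.52, -0.69, 2.32, 1.95, 0.37, 2.79], [0.23, -0.14, 0.76])]
0 30 0.01 [0.606 0.026 0.024] 15 [(np.float64(0.13), [0.29, 0.51, -0.54, 2.26, 1.93, 0.3, 2.8], [0.25, -0.11, 0.76])]
0 40 -0.07 [0.531 0.019 0.025] 0 []
0 40 -0.05 [0.551 0.021 0.025] 0 []
0 40 -0.02 [0.581 0.023 0.025] 8 [(np.float64(0.03), [0.58, 0.66, 
[... 1204 characters left out ...]
.81, 0.66, -0.07], [0.25, -0.27, 0.69])]
1 30 0.01 [0.606 0.026 0.024] 15 [(np.float64(0.21), [0.73, 0.77, -1.13, 2.23, 1.77, 0.68, 0.0], [0.26, -0.28, 0.67])]
1 40 -0.07 [0.531 0.019 0.025] 0 []
1 40 -0.05 [0.551 0.021 0.025] 0 []
1 40 -0.02 [0.581 0.023 0.025] 15 [(np.float64(0.04), [0.87, 0.98, -1.31, 2.4, 2.16, 0.96, -0.22], [0.27, -0.36, 0.59])]
1 40 0.01 [0.611 0.026 0.025] 15 [(np.float64(0.09), [0.65, 0.74, -1.0, 2.35, 2.26, 0.7, -0.48], [0.27, -0.25, 0.69])]
1 45 -0.07 [0.533 0.02  0.025] 0 []
1 45 -0.05 [0.553 0.021 0.025] 0 []
1 45 -0.02 [0.583 0.024 0.025] 0 []
1 45 0.01 [0.613 0.026 0.025] 17 [(np.float64(0.05), [0.81, 0.98, -1.22, 2.39, 2.33, 0.97, -0.34], [0.29, -0.35, 0.59])]
```

```bash
cat > to.py <<'E'
from ik import *
from h import bot
import sys
o=bot.get_obs();q=o['tool_rot'];M0=R.from_quat([q[1],q[2],q[3],q[0]])
print(o['t'],o['eef_pos'].round(4),o['contact_force'].round(1),o['q'].round(2))
f,th,dz=[float(a) for a in sys.argv[1:4]]
x,M=pose(f,np.radians(th),1); x=x+[0,0,dz]
print("target",x.round(4),"delta",(x-o['eef_pos']).round(4),(M*M0.inv()).as_rotvec(degrees=True).round(1))
print("ik",*[v.round(2) if hasattr(v,'round') else v for v in ik(x,M,o['q'],.002)])
E
python3 to.py -.085 22 .09
```

```text
22.1667 [0.5753 0.021  0.0637] [-0.3 -0.1  0.1] [ 0.94  0.94 -1.41  2.44  2.14  0.96 -0.23]
target [0.5081 0.0174 0.1136] delta [-0.0672 -0.0036  0.05  ] [-2.4 20.7  0.5]
ik [ 1.01  0.5  -1.4   2.28  1.1   0.65  0.51] 0.0
```

Call:
step_arm(increments=[[0,0,0.04,-0.8,7,0.2,1],[-0.01,0,0.06,-1.6,14,0.4,1],[-0.03,0,0.06,-2.4,20.7,0.5,1],[-0.03,-0.002,0.06,-2.4,20.7,0.5,1],[-0.03,-0.002,0.06,-2.4,20.7,0.5,1]])

```text
t: 22.58
eef_pos: [0.5503, 0.0088, 0.1225]
tool_rot: [0.22, -0.043, 0.974, -0.009]
contact_force: [-0.3, -0.7, -1.4]
gripper_width: 0.0
```

```bash
python3 to.py -.085 22 .0
```

```text
22.5833 [0.5503 0.0088 0.1225] [-0.3 -0.7 -1.4] [ 0.96  0.54 -1.37  2.23  1.22  0.68  0.44]
target [0.5081 0.0174 0.0236] delta [-0.0422  0.0086 -0.0988] [1.8 3.6 0. ]
ik [ 0.84  0.71 -1.24  2.34  1.52  0.7   0.15] 0.0
```

Call:
step_arm(increments=[[-0.03,0.005,0,1.8,3.6,0,1],[-0.042,0.008,0,1.8,3.6,0,1],[-0.042,0.008,0,1.8,3.6,0,1]])

```text
t: 22.83
eef_pos: [0.5077, 0.0161, 0.1213]
tool_rot: [0.191, -0.04, 0.981, 0.006]
contact_force: [-0.5, -0.8, -0.3]
gripper_width: -0.001
```

```bash
python3 to.py -.085 22 .0
```

```text
22.8333 [0.5077 0.0161 0.1213] [-0.5 -0.8 -0.3] [ 1.01  0.46 -1.39  2.27  1.04  0.62  0.56]
target [0.5081 0.0174 0.0236] delta [ 0.0004  0.0013 -0.0976] [0.2 0.1 0.1]
ik [ 0.82  0.69 -1.22  2.34  1.52  0.67  0.14] 0.0
```

Commanded and measured poses agree. Lowering straight down behind the tub.

Call:
step_arm(increments=[[0,0.001,-0.04,0,0,0,1],[0,0.001,-0.07,0,0,0,1],[0,0.001,-0.09,0,0,0,1],[0,0.001,-0.098,0,0,0,1],[0,0.001,-0.098,0,0,0,1],[0,0.001,-0.098,0,0,0,1]])

```text
t: 23.33
eef_pos: [0.5096, 0.0173, 0.0224]
tool_rot: [0.19, -0.04, 0.981, 0.009]
contact_force: [0.6, 0.1, 0.7]
gripper_width: -0.002
```

```bash
python3 to.py -.055 28 .0;python3 to.py -.085 22 .0; python3 - <<'E'
from h import *
s=cam("scene");save(s,"pics/k1.png",(200,130,330,250),5)
r=cam("top");save(r,"pics/k2.png",(205,90,345,250),4)
E
```

```text
23.3333 [0.5096 0.0173 0.0224] [0.6 0.1 0.7] [ 0.73  0.6  -1.08  2.34  1.5   0.55  0.13]
target [0.5407 0.0201 0.0236] delta [0.0312 0.0028 0.0013] [ 0.3 -6.1  0. ]
ik [ 0.75  0.67 -1.12  2.35  1.77  0.61 -0.08] 0.0
23.3333 [0.5096 0.0173 0.0224] [0.6 0.1 0.7] [ 0.73  0.6  -1.08  2.34  1.5   0.55  0.13]
target [0.5081 0.0174 0.0236] delta [-0.0015  0.0001  0.0012] [-0.2 -0.1  0. ]
ik [ 0.73  0.6  -1.08  2.34  1.5   0.55  0.13] 0.0
```

View pics/k2.png

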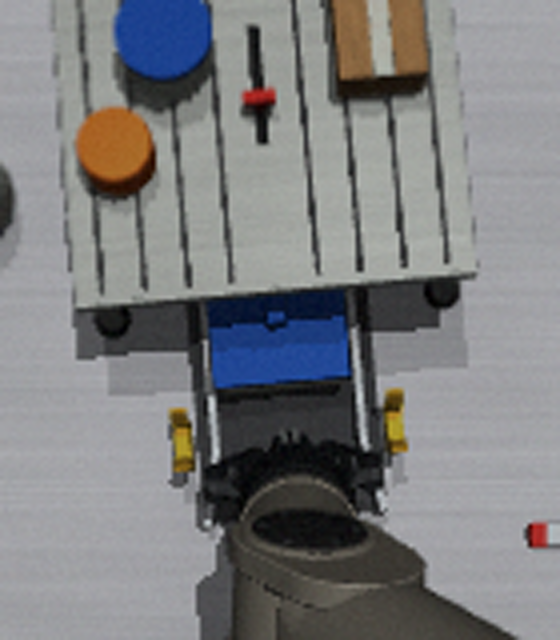

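Call:
step_arm(increments=[[0.01,0.001,0.001,0.1,-2,0,1],[0.02,0.002,0.001,0.2,-4,0,1],[0.03,0.003,0.001,0.3,-6,0,1],[0.038,0.0035,0.001,0.4,-8,0,1],[0.046,0.004,0.001,0.4,-8,0,1],[0.054,0.0045,0.001,0.4,-8,0,1],[0.054,0.0045,0.001,0.4,-8,0,1]])

```text
t: 24.02
eef_pos: [0.565, 0.0212, 0.0232]
tool_rot: [0.258, -0.038, 0.965, 0.01]
contact_force: [-0.3, 0.3, -2.8]
gripper_width: 0.005
```

```bash
python3 to.py -.0 35 .0
```

```text
24.0167 [0.565  0.0212 0.0232] [-0.3  0.3 -2.8] [ 0.71  0.68 -1.07  2.32  1.84  0.6  -0.14]
target [0.5987 0.0249 0.024 ] delta [0.0338 0.0037 0.0008] [ 0.4 -5.1  0.2]
ik [ 0.72  0.76 -1.1   2.31  2.02  0.68 -0.25] 0.0
```

Call:
step_arm(increments=[[0.006,0.0006,0,0.1,-1.5,0,1],[0.012,0.0012,0,0.2,-3,0,1],[0.018,0.0018,0,0.4,-5,0,1]])

```text
t: 24.27
eef_pos: [0.5819, 0.0231, 0.0233]
tool_rot: [0.3, -0.038, 0.953, 0.011]
contact_force: [-5.8, -0.9, 5.2]
gripper_width: 0.002
```

```bash
python3 to.py -.0 35 .0;python3 - <<'E'
from h import *
r=cam("top");save(r,"pics/k3.png",(205,90,345,250),4)
s=cam("scene");save(s,"pics/k4.png",(200,130,330,250),5)
E
```

```text
24.2667 [0.5819 0.0231 0.0233] [-5.8 -0.9  5.2] [ 0.73  0.75 -1.1   2.35  2.04  0.69 -0.28]
target [0.5987 0.0249 0.024 ] delta [0.0168 0.0018 0.0007] [ 0.1 -0.   0.1]
ik [ 0.71  0.75 -1.09  2.31  2.03  0.68 -0.25] 0.0
```

View pics/k3.png

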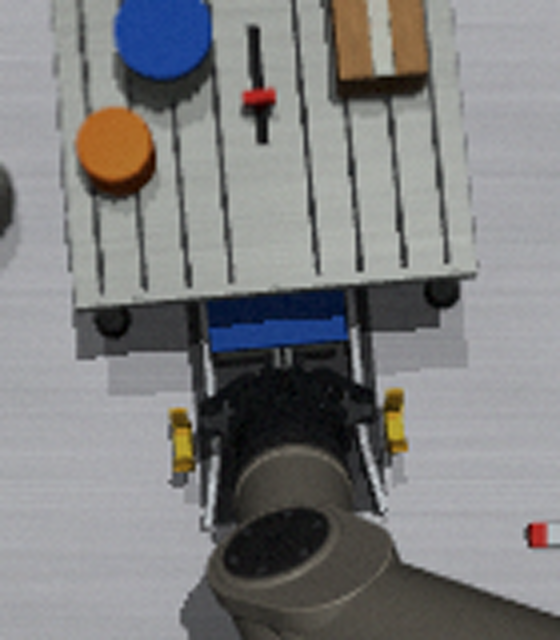

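View pics/k4.png

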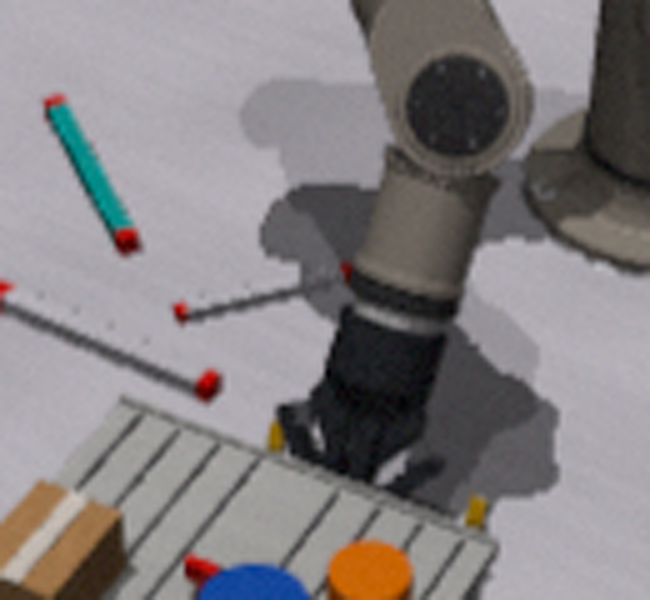

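Call:
step_arm(increments=[[0.006,0.0005,0,0,0,0,1],[0.012,0.001,0,0,0,0,1],[0.016,0.0013,0,0,0,0,1]])

```text
t: 24.62
eef_pos: [0.5959, 0.0245, 0.0219]
tool_rot: [0.298, -0.039, 0.954, 0.012]
contact_force: [-8.8, -1.1, 3.3]
gripper_width: 0.0
```

Call:
step_arm(increments=[[0.005,0.0004,0,0,0,0,1],[0.01,0.0008,0,0,0,0,1]])

```text
t: 24.78
eef_pos: [0.5976, 0.0256, 0.0181]
tool_rot: [0.292, -0.04, 0.955, 0.012]
contact_force: [-54.7, -8.5, 31.0]
gripper_width: -0.002
```

```bash
python3 to.py .01 36 .0;python3 - <<'E'
from h import *
r=cam("top");save(r,"pics/k5.png",(205,90,345,250),4)
E
```

```text
24.7833 [0.5976 0.0256 0.0181] [-54.7  -8.5  31. ] [ 0.7   0.76 -1.07  2.3   2.    0.67 -0.23]
target [0.6092 0.0257 0.0241] delta [0.0116 0.0001 0.006 ] [ 0.2 -2.  -0. ]
ik [ 0.71  0.77 -1.09  2.3   2.05  0.69 -0.26] 0.0
```

View pics/k5.png

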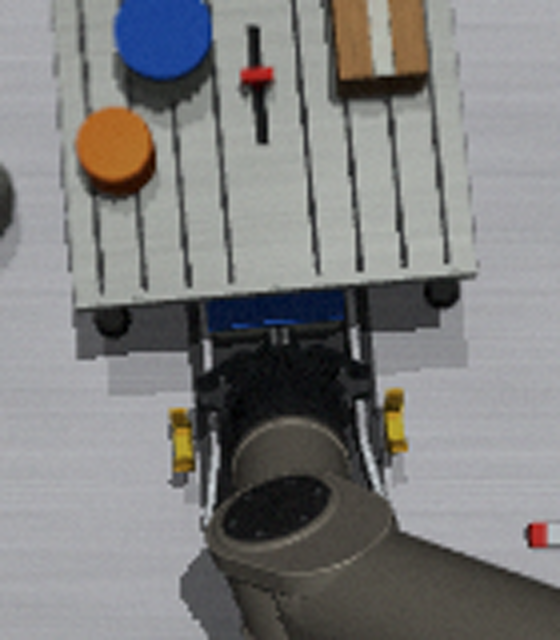

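The force jumped to 55 N and the red tab moved about 15 mm (row 97→75 in the crop), so the tub is home. Backing off now.

Call:
step_arm(increments=[[-0.015,-0.001,0.003,0,0,0,1],[-0.035,-0.003,0.005,0,0,0,1],[-0.055,-0.005,0.01,0,0,0,1],[-0.065,-0.006,0.03,-1.5,7,0,1],[-0.07,-0.006,0.06,-1.5,14,0,1],[-0.07,-0.006,0.1,-2,20,0,1],[-0.07,-0.006,0.13,-2.5,27,0,1],[-0.07,-0.006,0.15,-3,33,0,1],[-0.07,-0.006,0.17,-3,34,0,1]])

```text
t: 25.58
eef_pos: [0.543, -0.0027, 0.1061]
tool_rot: [0.139, -0.034, 0.989, -0.029]
contact_force: [1.2, -1.7, -0.5]
gripper_width: 0.002
```

```bash
cat > bar.py <<'E'
from ik import *
from h import bot
import sys
x=np.array([float(a) for a in sys.argv[1:4]]);yaw=float(sys.argv[4])
o=bot.get_obs();q=o['tool_rot'];M0=R.from_quat([q[1],q[2],q[3],q[0]])
print(o['t'],o['eef_pos'].round(4),o['contact_force'].round(1),o['q'].round(2),"toolz",M0.apply([0,0,1]).round(3))
D=R.from_matrix(np.array([[1,0,0],[0,-1,0],[0,0,-1.]]))
for k in (90,-90):
    M=R.from_euler('z',yaw+np.radians(k))*D
    v=(M*M0.inv()).as_rotvec(degrees=True)
    print(k,"d",(x-o['eef_pos']).round(4),v.round(1),"ik",*[a.round(2) if hasattr(a,'round') else a for a in ik(x,M,o['q'],.002)])
E
python3 bar.py .4335 -.2745 .1 .028; python3 - <<'E'
from h import *
import pickle
r=cam("top");s=cam("scene");pickle.dump((dict(r),dict(s)),open("im2.pkl","wb"))
save(r,"pics/l1.png",(205,90,345,250),4)
E
```

```text
25.5833 [ 0.543  -0.0027  0.1061] [ 1.2 -1.7 -0.5] [ 0.79  0.5  -1.16  2.13  0.93  0.74  0.68] toolz [ 0.277 -0.048 -0.96 ]
90 d [-0.1095 -0.2718 -0.0061] [ 15.1  10.2 -91.6] ik [ 1.12  0.47 -0.85  1.99  0.45  0.89  0.06] 0.0
-90 d [-0.1095 -0.2718 -0.0061] [-10.1  14.9  87. ] ik [ 1.44  0.8  -1.4   1.97  0.87  1.18  2.85] 0.0
```

View pics/l1.png

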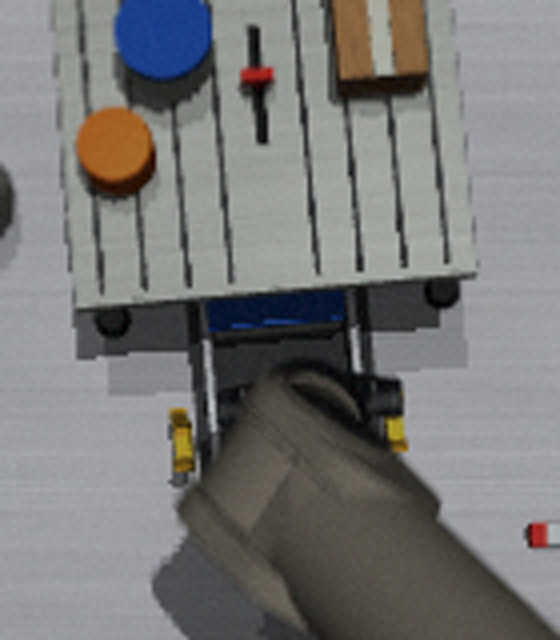

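Call:
step_arm(increments=[[-0.02,0,0.05,15,10,-91,1],[-0.02,0,0.09,15,10,-91,1],[-0.04,-0.03,0.09,15,10,-91,-1],[-0.06,-0.07,0.09,15,10,-91,-1],[-0.08,-0.11,0.09,15,10,-91,-1],[-0.1,-0.15,0.09,15,10,-91,-1],[-0.11,-0.19,0.09,15,10,-91,-1],[-0.11,-0.23,0.09,15,10,-91,-1],[-0.11,-0.27,0.09,15,10,-91,-1],[-0.11,-0.27,0.09,15,10,-91,-1]])

```text
t: 26.52
eef_pos: [0.4329, -0.2823, 0.1949]
tool_rot: [0.039, 0.559, 0.828, -0.01]
contact_force: [-0.1, -0.1, -0.8]
gripper_width: 1.003
```

```bash
python3 bar.py .4335 -.2745 .1 .028
```

```text
26.5167 [ 0.4329 -0.2823  0.1949] [-0.1 -0.1 -0.8] [ 1.33  0.35 -1.07  1.94  0.41  1.    0.46] toolz [ 0.054 -0.06  -0.997]
90 d [ 0.0006  0.0078 -0.0949] [  3.9   2.4 -20.3] ik [ 1.16  0.48 -0.89  1.98  0.48  0.9   0.04] 0.0
-90 d [ 0.0006  0.0078 -0.0949] [ -3.4   5.6 159.6] ik [ 1.44  0.8  -1.4   1.97  0.87  1.18  2.85] 0.0
```

Call:
step_arm(increments=[[0,0.008,-0.03,3.9,2.4,-20.3,-1],[0,0.008,-0.06,3.9,2.4,-20.3,-1],[0,0.008,-0.09,3.9,2.4,-20.3,-1],[0,0.008,-0.11,3.9,2.4,-20.3,-1],[0,0.008,-0.11,3.9,2.4,-20.3,-1],[0,0.008,-0.11,3.9,2.4,-20.3,-1]])

```text
t: 27.02
eef_pos: [0.4343, -0.265, 0.0849]
tool_rot: [-0.0, 0.691, 0.723, 0.001]
contact_force: [-0.8, 0.2, 0.9]
gripper_width: 1.003
```

```bash
python3 bar.py .4335 -.2745 .0 .028; python3 - <<'E'
from h import *
r=cam("top");s=cam("scene")
save(s,"pics/m1.png",(160,140,280,250),5);save(r,"pics/m3.png",(320,180,440,280),5)
E
```

```text
27.0167 [ 0.4343 -0.265   0.0849] [-0.8  0.2  0.9] [ 1.14  0.5  -0.89  2.01  0.51  0.87  0.02] toolz [ 0.001  0.003 -1.   ]
90 d [-0.0008 -0.0095 -0.0849] [-0.1  0.1 -1. ] ik [ 1.05  0.63 -0.77  2.04  0.66  0.73 -0.11] 0.0
-90 d [-0.0008 -0.0095 -0.0849] [-1.00e-01 -2.00e-01  1.79e+02] ik [ 1.35  0.91 -1.25  2.03  1.04  1.05  2.74] 0.0
```

View pics/m1.png

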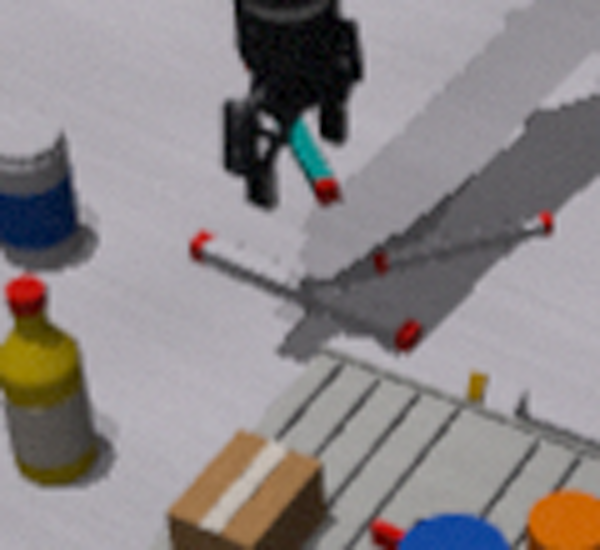

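View pics/m3.png

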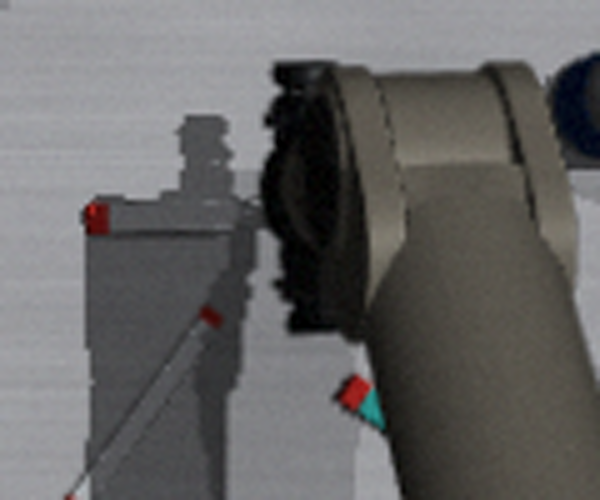

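```bash
python3 - <<'E'
from fit import *
for dx in (0,-.01): print(dx,[proj(s,[[.4343+dx,-.265,z]]).round(1).tolist() for z in (.098,.11,.122,.13)],proj(r,[[.4343+dx,-.265,.14]]).round(1))
E
```

```text
0 [[[220.3, 181.6]], [[220.1, 179.1]], [[219.9, 176.7]], [[219.8, 175.0]]] [[376.5 220.1]]
-0.01 [[[221.8, 180.2]], [[221.7, 177.7]], [[221.5, 175.3]], [[221.4, 173.6]]] [[376.6 223.7]]
```

Call:
step_arm(increments=[[0,-0.003,-0.04,0,0,-1,-1],[0,-0.003,-0.07,0,0,-1,-1],[0,-0.003,-0.09,0,0,-1,-1],[0,-0.003,-0.103,0,0,-1,-1],[0,-0.003,-0.103,0,0,-1,-1]])

```text
t: 27.53
eef_pos: [0.4336, -0.2684, -0.0189]
tool_rot: [-0.001, 0.697, 0.717, 0.001]
contact_force: [-1.1, -0.5, -0.2]
gripper_width: 1.0
```

```bash
python3 bar.py .4335 -.2745 .0 .028|head -2; python3 - <<'E'
from h import *
s=cam("scene")
save(s,"pics/m4.png",(160,140,280,250),5)
E
```

```text
27.5333 [ 0.4336 -0.2684 -0.0189] [-1.1 -0.5 -0.2] [ 1.02  0.65 -0.74  2.06  0.69  0.7  -0.15] toolz [ 0.     0.002 -1.   ]
90 d [-0.0001 -0.0061  0.0189] [-0.1  0.   0. ] ik [ 1.05  0.63 -0.77  2.04  0.66  0.73 -0.11] 0.0
```

View pics/m4.png

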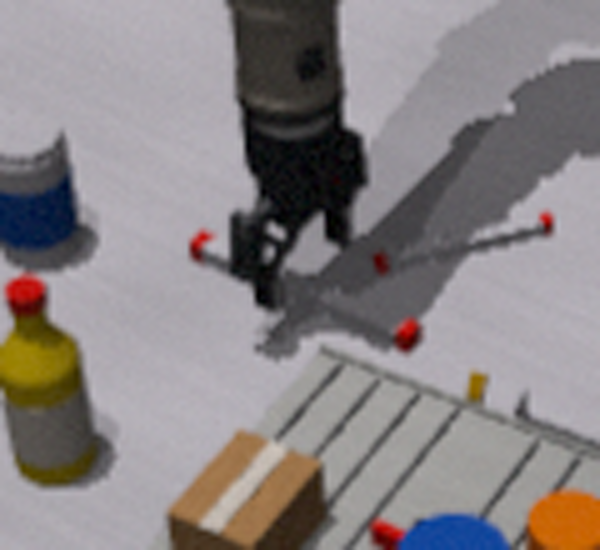

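Call:
step_arm(increments=[[0,-0.006,0,0,0,0,-1],[0,-0.006,0,0,0,0,1],[0,-0.006,0,0,0,0,1],[0,-0.006,0,0,0,0,1],[0,-0.006,0,0,0,0,1],[0,-0.006,0,0,0,0,1],[0,-0.006,0,0,0,0,1],[0,-0.006,0,0,0,0,1],[0,-0.006,0,0,0,0,1],[0,-0.006,0,0,0,0,1]], force=60)

```text
t: 28.42
eef_pos: [0.434, -0.2746, -0.0177]
tool_rot: [-0.0, 0.697, 0.717, 0.001]
contact_force: [-1.7, -0.0, 6.8]
gripper_width: 0.166
```

Call:
step_arm(increments=[[0,0,0.03,0,0,0,1],[0,0,0.07,0,0,0,1],[0,0,0.11,0,0,0,1],[0,0,0.15,0,0,0,1],[0,0,0.15,0,0,0,1]])

```text
t: 28.83
eef_pos: [0.4385, -0.2757, 0.1386]
tool_rot: [0.005, 0.697, 0.717, 0.002]
contact_force: [2.2, -0.9, -1.7]
gripper_width: 0.167
```

```bash
python3 - <<'E'
from fit import *
g=lambda a,b:np.array([a/8+240-.5,b/8+160-.5])
L=atz(r,g(84,320),.075);Rr=atz(r,g(511,280.5),.075);print("lips",L,Rr,(L+Rr)/2,np.arctan2(-(L-Rr)[0],(L-Rr)[1]),np.linalg.norm(L-Rr))
L=atz(r,g(86,329),.04);Rr=atz(r,g(511,290),.04);print("floor",L,Rr,(L+Rr)/2,np.arctan2(-(L-Rr)[0],(L-Rr)[1]))
h=cv2.cvtColor(r["color"],cv2.COLOR_RGB2HSV)
m=((h[...,0]>15)&(h[...,0]<35)&(h[...,1]>130)&(h[...,2]>50)).astype(np.uint8);m[:185]=0;m[212:]=0;m[:,:240]=0;m[:,312:]=0
n,_,st,ce=cv2.connectedComponentsWithStats(m)
for i in range(1,n): print(st[i],ce[i].round(2),[atz(r,ce[i],z).round(4)[:2] for z in (.055,.07)])
hs=cv2.cvtColor(s["color"],cv2.COLOR_RGB2HSV)
m=((hs[...,0]>15)&(hs[...,0]<35)&(hs[...,1]>130)&(hs[...,2]>50)).astype(np.uint8);m[:205]=0;m[245:]=0;m[:,:245]=0;m[:,305:]=0
n,_,st,ce=cv2.connectedComponentsWithStats(m)
for i in range(1,n): print("scene",st[i],ce[i].round(2))
for p in ((.5937,.0228,.082),(.5974,.0288,.0893),(.594,.0245,.082)):
  P=[[-.09+a,b*.08,.075] for b in (1,-1) for a in (-.02,0,.02)]
  print(p,proj(s,T(p,P)).round(1).tolist(),proj(r,T(p,P)).round(1).tolist())
s2=cam("scene");r2=cam("top");save(s2,"pics/n1.png",(160,120,300,250),5);save(r2,"pics/n2.png",(320,170,440,270),5)
E
```

```text
lips [0.49874762 0.09380608 0.075     ] [ 0.5129683 -0.0629616  0.075    ] [0.50585796 0.01542224 0.075     ] 0.09046421788989059 0.15741134927659112
floor [0.4984644  0.09519394 0.04      ] [ 0.51284444 -0.06464385  0.04      ] [0.50565442 0.01527505 0.04      ] 0.08972486823266838
[301 187   6  16  63] [303.32 194.84] [array([ 0.5141, -0.0638]), array([ 0.5126, -0.063 ])]
[248 192   6  16  66] [250.11 199.79] [array([0.4997, 0.0947]), array([0.4983, 0.0938])]
scene [254 215   3   5  13] [254.85 216.77]
scene [293 230   4   5  16] [294.69 232.06]
(0.5937, 0.0228, 0.082) [[295.0, 229.7], [292.5, 233.4], [290.0, 237.0], [255.2, 214.4], [252.5, 217.8], [249.7, 221.2]] [[250.1, 206.7], [249.5, 199.9], [249.0, 193.2], [304.4, 202.1], [303.8, 195.4], [303.2, 188.6]]
(0.5974, 0.0288, 0.0893) [[295.9, 230.9], [293.4, 234.5], [290.9, 238.2], [255.8, 215.7], [253.1, 219.1], [250.3, 222.5]] [[248.3, 205.6], [247.7, 198.9], [247.2, 192.1], [302.6, 200.7], [302.0, 193.9], [301.4, 187.2]]
(0.594, 0.0245, 0.082) [[295.4, 230.0], [292.9, 233.6], [290.4, 237.3], [255.6, 214.6], [252.8, 218.0], [250.1, 221.4]] [[249.5, 206.6], [249.0, 199.8], [248.4, 193.1], [303.8, 202.0], [303.3, 195.3], [302.7, 188.5]]
```

View pics/n1.png

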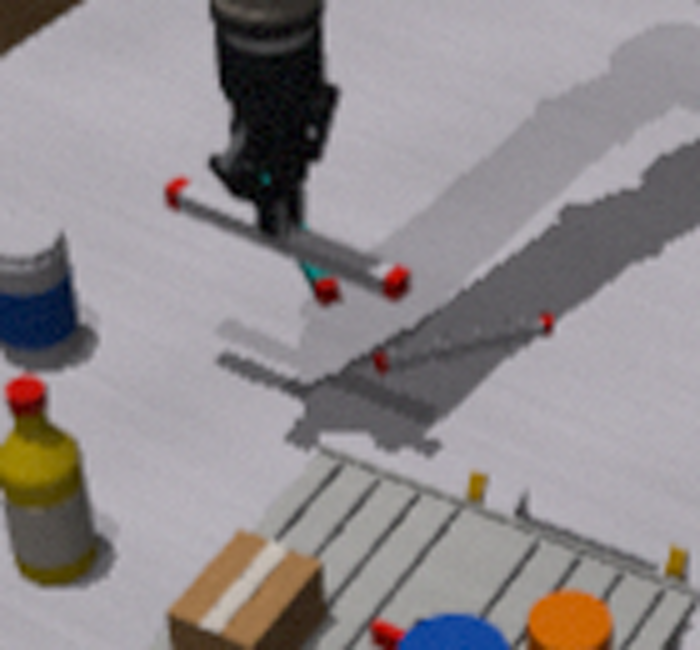

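View pics/n2.png

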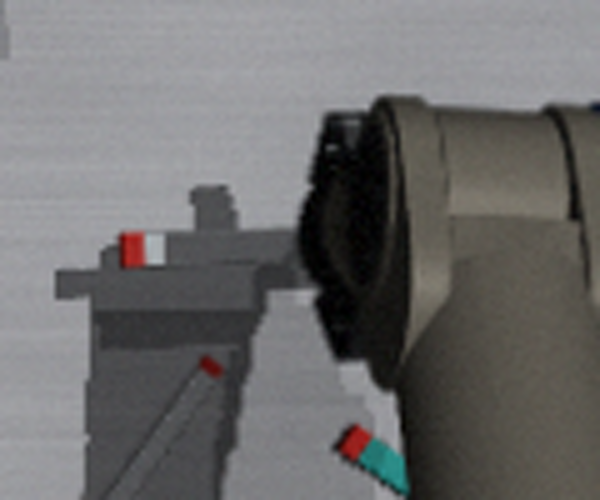

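```bash
python3 bar.py .5055 .016 .1 .086; python3 bar.py .5055 .016 .03 .086
```

```text
28.9333 [ 0.4345 -0.2752  0.1329] [-1.3 -0.7 -2.2] [ 1.2   0.44 -0.93  1.96  0.44  0.95  0.08] toolz [ 0.003 -0.    -1.   ]
90 d [ 0.071   0.2912 -0.0329] [0.  0.2 3.4] ik [ 0.6   0.49 -0.94  2.    0.51  0.9  -0.53] 0.0
-90 d [ 0.071   0.2912 -0.0329] [   0.3   -0.  -176.6] ik [-0.59  0.36  0.54  2.08 -0.26  0.77 -2.95] 0.0
28.9333 [ 0.4345 -0.2752  0.1329] [-1.3 -0.7 -2.2] [ 1.2   0.44 -0.93  1.96  0.44  0.95  0.08] toolz [ 0.003 -0.    -1.   ]
90 d [ 0.071   0.2912 -0.1029] [0.  0.2 3.4] ik [ 0.51  0.59 -0.84  2.05  0.62  0.78 -0.62] 0.0
-90 d [ 0.071   0.2912 -0.1029] [   0.3   -0.  -176.6] ik [-0.44  0.46  0.36  2.11 -0.27  0.61 -2.95] 0.0
```

Call:
step_arm(increments=[[0.009,0.036,0.01,0,0,1,1],[0.018,0.073,0.01,0,0,2,1],[0.027,0.109,0.01,0,0,3,1],[0.036,0.146,0.01,0,0,3.4,1],[0.045,0.182,0.01,0,0,3.4,1],[0.054,0.218,0.01,0,0,3.4,1],[0.063,0.254,0,0,0,3.4,1],[0.071,0.291,-0.02,0,0,3.4,1],[0.071,0.291,-0.045,0,0,3.4,1],[0.071,0.291,-0.045,0,0,3.4,1]])

```text
t: 29.77
eef_pos: [0.5006, 0.0189, 0.0815]
tool_rot: [-0.004, 0.674, 0.739, -0.002]
contact_force: [-1.6, -0.6, -2.5]
gripper_width: 0.165
```

```bash
python3 bar.py .5055 .016 .1 .086|head -2; python3 - <<'E'
from h import *
import pickle
r=cam("top");s=cam("scene");pickle.dump((dict(r),dict(s)),open("im3.pkl","wb"))
save(r,"pics/p1.png",(225,150,325,230),7);save(s,"pics/p2.png",(225,150,325,250),6)
print(bot.get_obs()['eef_pos'],bot.get_obs()['t'])
E
```

```text
29.7667 [0.5006 0.0189 0.0815] [-1.6 -0.6 -2.5] [ 0.59  0.52 -0.94  2.02  0.54  0.88 -0.55] toolz [-0.008  0.003 -1.   ]
90 d [ 0.0049 -0.0029  0.0185] [-0.2 -0.5 -0.4] ik [ 0.61  0.49 -0.95  2.    0.51  0.91 -0.53] 0.0
[0.50272413 0.0162572  0.08469027] 29.8667
```

View pics/p1.png

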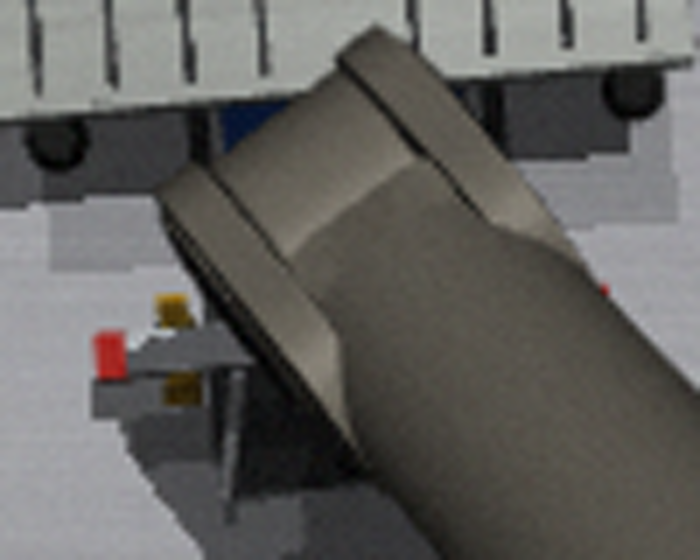

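View pics/p2.png

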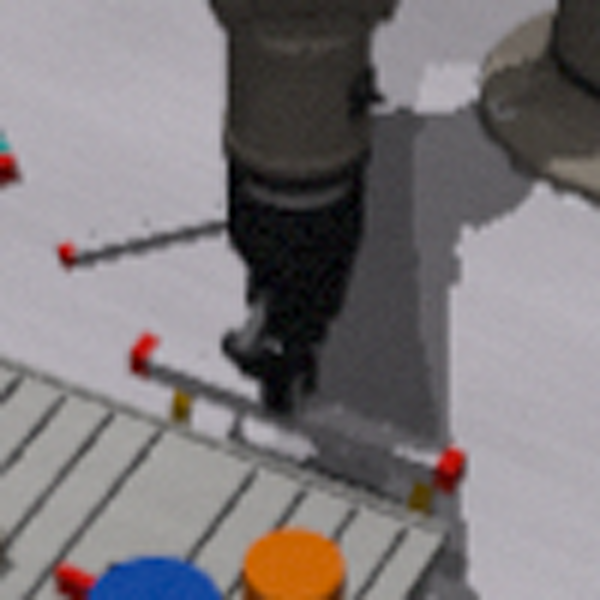

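```bash
python3 - <<'E'
from h import *
import pickle
r,s=pickle.load(open("im3.pkl","rb"))
o=bot.get_obs();z=o['eef_pos'][2]+.036;print(o['eef_pos'].round(4),z)
h=cv2.cvtColor(r["color"],cv2.COLOR_RGB2HSV)
m=(((h[...,0]<8)|(h[...,0]>172))&(h[...,1]>130)&(h[...,2]>60)).astype(np.uint8);m[:185]=0;m[210:]=0;m[:,:230]=0;m[:,320:]=0
n,_,st,ce=cv2.connectedComponentsWithStats(m)
for i in range(1,n): print(st[i],ce[i].round(2),atz(r,ce[i],z).round(4))
g=lambda a,b,k,x0,y0:np.array([a/k+x0-.5,b/k+y0-.5])
print("left lip mid",atz(r,g(178,349,7,225,150),.075))
hs=cv2.cvtColor(s["color"],cv2.COLOR_RGB2HSV)
m=(((hs[...,0]<8)|(hs[...,0]>172))&(hs[...,1]>130)&(hs[...,2]>60)).astype(np.uint8);m[:200]=0;m[235:]=0;m[:,:243]=0;m[:,305:]=0
n,_,st,ce=cv2.connectedComponentsWithStats(m)
for i in range(1,n): print("scene",st[i],ce[i].round(2),[atz(s,ce[i],zz).round(4)[:2] for zz in (z-.009,z)])
E
```

```text
[0.5027 0.0163 0.0847] 0.12069026700168378
[311 191   1   1   1] [311. 191.] [ 0.5186 -0.0825  0.1207]
[239 198   4   6  23] [240.43 200.61] [0.4916 0.1182 0.1207]
left lip mid [0.49916921 0.09401688 0.075     ]
scene [247 206   4   6  16] [248.25 208.25] [array([ 0.5097, -0.0827]), array([ 0.5176, -0.0771])]
scene [297 225   5   7  25] [299.24 227.88] [array([0.4939, 0.1175]), array([0.5019, 0.1215])]
```

Call:
step_arm(increments=[[0.0055,-0.002,0,0,0,0.3,1],[0.0055,-0.002,-0.012,0,0,0.3,1],[0.0055,-0.002,-0.012,0,0,0.3,1],[0.0055,-0.002,-0.012,0,0,0.3,1]])

```text
t: 30.2
eef_pos: [0.5102, 0.0134, 0.0745]
tool_rot: [-0.0, 0.675, 0.738, 0.001]
contact_force: [-0.3, 0.0, -2.8]
gripper_width: 0.163
```

```bash
cat > chk.py <<'E'
from h import *
r=cam("top");s=cam("scene")
o=bot.get_obs();z=o['eef_pos'][2]+.036;print(o['t'],o['eef_pos'].round(4),z,o['contact_force'].round(1))
h=cv2.cvtColor(r["color"],cv2.COLOR_RGB2HSV)
m=(((h[...,0]<8)|(h[...,0]>172))&(h[...,1]>130)&(h[...,2]>60)).astype(np.uint8);m[:185]=0;m[210:]=0;m[:,:230]=0;m[:,320:]=0
n,_,st,ce=cv2.connectedComponentsWithStats(m)
for i in range(1,n): print(st[i],ce[i].round(2),atz(r,ce[i],z).round(4))
hs=cv2.cvtColor(s["color"],cv2.COLOR_RGB2HSV)
m=(((hs[...,0]<8)|(hs[...,0]>172))&(hs[...,1]>130)&(hs[...,2]>60)).astype(np.uint8);m[:200]=0;m[240:]=0;m[:,:243]=0;m[:,305:]=0
n,_,st,ce=cv2.connectedComponentsWithStats(m)
for i in range(1,n): print("scene",st[i],ce[i].round(2),[atz(s,ce[i],zz).round(4)[:2] for zz in (z-.009,)])
import sys
save(r,f"pics/{sys.argv[1]}t.png",(225,150,325,230),7);save(s,f"pics/{sys.argv[1]}s.png",(225,150,325,250),6)
E
python3 chk.py q1
```

```text
30.3 [0.5106 0.0139 0.075 ] 0.11103298072759346 [ 0.  -0.1 -2.5]
[241 195   5   6  25] [242.6 197.6] [0.5011 0.1128 0.111 ]
scene [245 209   4   6  15] [246.  211.2] [array([ 0.5184, -0.0866])]
scene [295 227   5   8  27] [296.93 230.7 ] [array([0.5015, 0.1134])]
```

View pics/q1t.png

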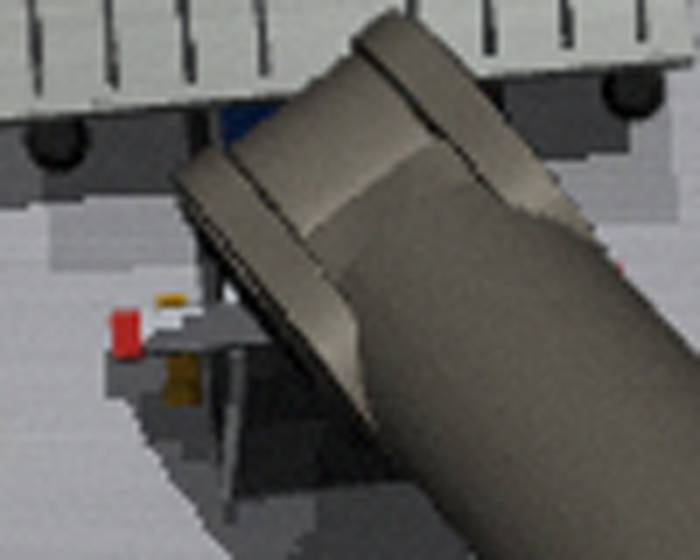

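View pics/q1s.png

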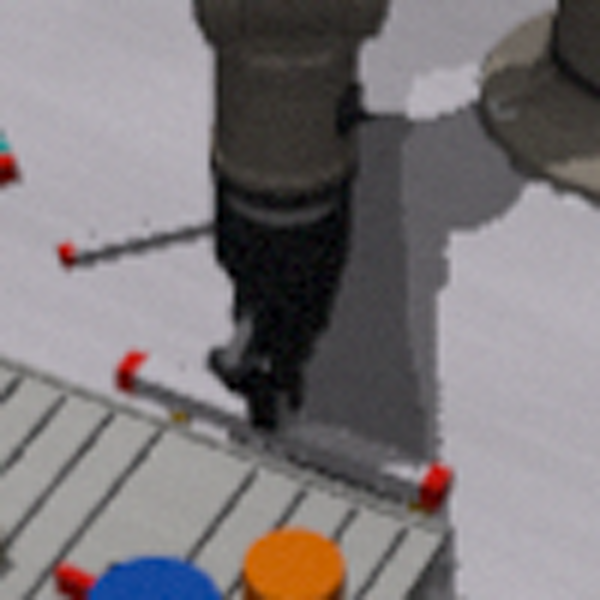

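Call:
step_arm(increments=[[-0.0038,0.002,0,0,0,0,1],[-0.0038,0.002,-0.008,0,0,0,1],[-0.0038,0.002,-0.016,0,0,0,1],[-0.0038,0.002,-0.016,0,0,0,1],[-0.0038,0.002,-0.016,0,0,0,1]])

```text
t: 30.72
eef_pos: [0.506, 0.0163, 0.058]
tool_rot: [-0.001, 0.674, 0.739, 0.001]
contact_force: [-0.4, 0.5, -2.0]
gripper_width: 0.169
```

```bash
python3 chk.py q2
```

```text
30.8167 [0.5067 0.0166 0.0587] 0.0947294761436254 [ 0.2  0.5 -2.7]
[240 197   5   6  23] [241.91 199.48] [0.4971 0.1161 0.0947]
scene [246 212   4   5  13] [247.46 213.77] [array([ 0.5125, -0.0847])]
scene [296 230   5   6  21] [298.05 232.95] [array([0.4945, 0.1149])]
```

View pics/q2t.png

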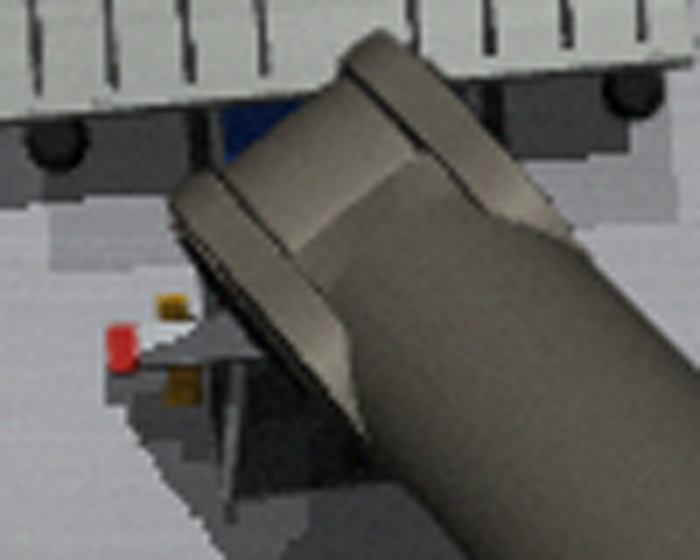

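Call:
step_arm(increments=[[0,0,-0.006,0,0,0,1],[0,0,-0.012,0,0,0,1],[0,0,-0.018,0,0,0,1],[0,0,-0.018,0,0,0,1]])

```text
t: 31.15
eef_pos: [0.5057, 0.0161, 0.0394]
tool_rot: [-0.001, 0.674, 0.739, 0.0]
contact_force: [0.6, -0.5, -2.6]
gripper_width: 0.165
```

No contact at bar bottom ≈ z 0.058, which is inside the straight part of the notches. Continuing.

Call:
step_arm(increments=[[0,0,-0.005,0,0,0,1],[0,0,-0.01,0,0,0,1],[0,0,-0.013,0,0,0,1],[0,0,-0.013,0,0,0,1]])

```text
t: 31.48
eef_pos: [0.5062, 0.0163, 0.0271]
tool_rot: [-0.001, 0.674, 0.739, 0.001]
contact_force: [-0.2, -0.4, -2.4]
gripper_width: 0.17
```

```bash
python3 chk.py q3
```

```text
31.5833 [0.5066 0.0165 0.0277] 0.0636990855848173 [-0.6 -0.4 -1.7]
[241 197   4   7  23] [242.7  200.17] [0.4978 0.1161 0.0637]
```

View pics/q3t.png

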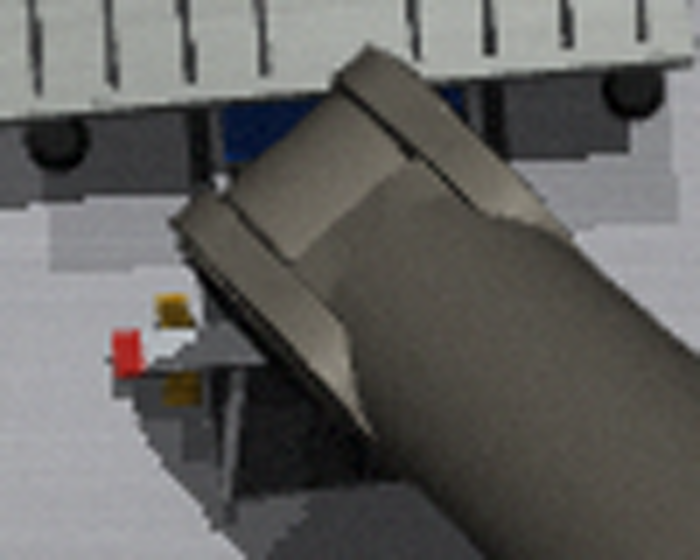

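View pics/q3s.png

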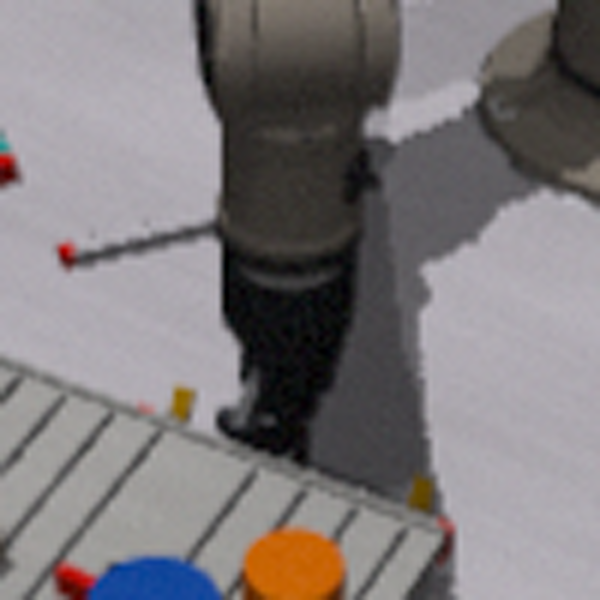

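Call:
step_arm(increments=[[0,0,-0.003,0,0,0,1],[0,0,-0.006,0,0,0,1],[0,0,-0.006,0,0,0,1]])

```text
t: 31.83
eef_pos: [0.5071, 0.0164, 0.0223]
tool_rot: [0.0, 0.674, 0.739, 0.001]
contact_force: [-1.8, -0.9, 4.4]
gripper_width: 0.163
```

Call:
step_arm(increments=[[0,0,0,0,0,0,-0.1],[0,0,0,0,0,0,-0.1],[0,0,0,0,0,0,-0.1],[0,0,0,0,0,0,-0.1],[0,0,0.02,0,0,0,-0.1],[0,0,0.05,0,0,0,-0.1],[0,0,0.08,0,0,0,-0.1],[0,-0.01,0.12,0,0,0,-0.1],[-0.02,-0.04,0.16,0,0,0,-0.1],[-0.04,-0.08,0.17,0,0,0,-0.1]])

```text
t: 32.67
eef_pos: [0.4759, -0.0484, 0.1911]
tool_rot: [0.002, 0.672, 0.741, 0.004]
contact_force: [0.7, -0.8, -0.3]
gripper_width: 0.55
```

Call:
step_arm(increments=[[-0.01,-0.04,0.01,0,0,0,-0.1],[-0.02,-0.08,0.02,0,0,0,-0.1],[-0.03,-0.12,0.03,0,0,0,-0.1],[-0.03,-0.16,0.03,0,0,0,-0.1],[-0.03,-0.2,0.03,0,0,0,-0.1],[-0.03,-0.2,0.03,0,0,0,-0.1],[-0.03,-0.2,0.03,0,0,0,-0.1]])

```text
t: 33.25
eef_pos: [0.4423, -0.254, 0.2165]
tool_rot: [-0.001, 0.676, 0.737, 0.001]
contact_force: [-0.1, 1.3, 0.6]
gripper_width: 0.554
```

```bash
python3 - <<'E'
from h import *
r=cam("top");s=cam("scene");o=bot.get_obs();print(o['t'],o['eef_pos'].round(3),o['contact_force'].round(1))
save(r,"pics/z1.png",(205,80,345,240),4);save(s,"pics/z2.png");
for R,b,zz in ((r,(230,185,325,212),.058),(s,(243,205,310,250),.052)):
    h=cv2.cvtColor(R["color"],cv2.COLOR_RGB2HSV)
    m=(((h[...,0]<8)|(h[...,0]>172))&(h[...,1]>130)&(h[...,2]>60)).astype(np.uint8)
    k=np.zeros_like(m);k[b[1]:b[3],b[0]:b[2]]=1
    n,_,st,ce=cv2.connectedComponentsWithStats(m*k)
    W=[atz(R,ce[i],zz) for i in range(1,n)]
    for i in range(1,n):print(st[i],ce[i].round(1),W[i-1].round(4))
    if len(W)==2:
        c=(W[0]+W[1])/2;print("bar",c.round(4))
        for k in ((.594,.0245,.082),(.5937,.0228,.082)):
            d=c[:2]-k[:2];print(np.cos(k[2])*d[0]+np.sin(k[2])*d[1],-np.sin(k[2])*d[0]+np.cos(k[2])*d[1])
E
```

```text
33.35 [ 0.443 -0.25   0.217] [ 0.7  1.2 -0.3]
[308 191   4   7  25] [309.4 193.9] [ 0.5167 -0.0818  0.058 ]
[241 197   4   7  24] [242.8 199.9] [0.4992 0.1164 0.058 ]
bar [0.5079 0.0173 0.058 ]
-0.08637090526448052 -0.00013314120993051376
-0.08593266946787527 0.0015365741510139025
[299 241   1   1   1] [299. 241.] [0.4971 0.1225 0.052 ]
[297 244   1   1   1] [297. 244.] [0.5132 0.1238 0.052 ]
bar [0.5052 0.1232 0.052 ]
-0.08044676526919671 0.10560472919205424
-0.08000852947259146 0.10727444455299864
```

View pics/z1.png

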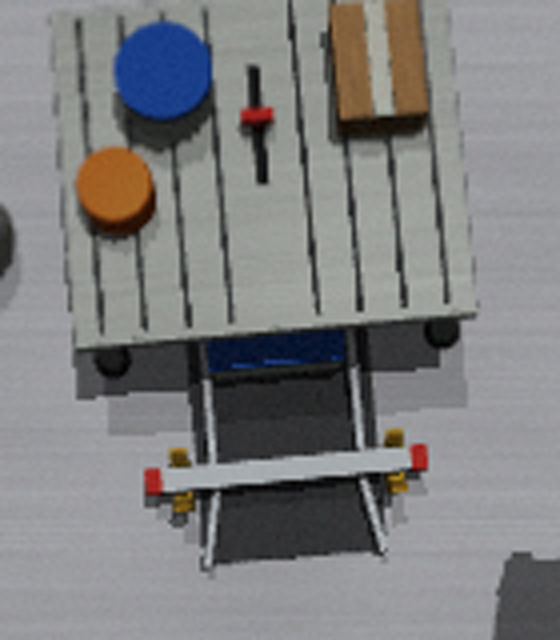

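View pics/z2.png

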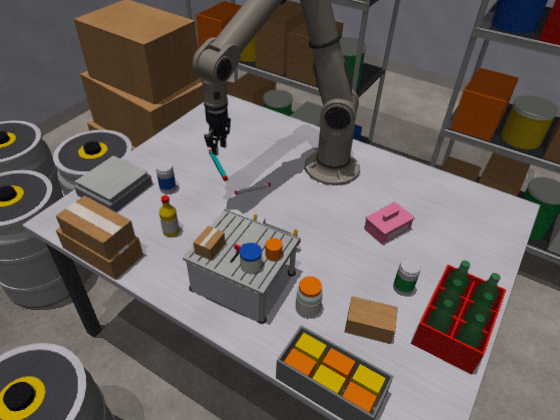

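In the top view the bar lies across both brackets (crop ends 152,480 and 420,457). The tab is at its pushed position, the tub is under the deck edge, and the other stock looks unmoved. Handing in.

```bash
python3 -c "
from station import bot
print(bot.hand_in()); print(bot.get_obs()['t'])"
```

```text
the job is handed in; nothing more can be done
None
the job is handed in; nothing more can be done
```

I put the blue tub back under the shelf and laid the large red-ended bar across both yellow brackets. I handed in at about 33.4 s; no verdict was reported.

- **Tub:** I set it on the lane by its grip, pushed it in upright, then with the fingers tilted about 35°. The force rose sharply to about 55 N at the stop. The red tab had moved about 15 mm, and it held that position in the last picture.
- **Bar:** It went down into both notches until it touched bottom, about where the seated height should be. Afterwards the top camera put its centre at rack x about -86 mm and y about 0 to 1 mm. The brackets measured the same way agree to about 2 mm.
- **Other stock:** It looked unmoved in the final pictures, and the gripper was clear of everything.

**What failed or disagreed:**
- The first two tub grasps closed empty, because the real fingertips sat about 20–25 mm above the reported tool point. I allowed for that afterwards.
- The first tilt for pushing ran into joint limits, so I turned the tool half round and tilted less.
- The two cameras differed by about 4–6 mm on where the rack is, so I relied mostly on relative measurements within one image.
- In the final check the scene camera could not see the bar's ends, so the bar's final position rests on the top camera alone.

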